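# Put the garlic and the citrus away and close the pots

## Robot

A 7-joint arm with a two-finger parallel gripper is mounted at the origin on a cart in front of the work surface, level with it; the furniture and walls round the work are solid. World frame = base frame: x ahead of the robot, y to its left, z up, the work surface at z = 0. Lengths are in m, angles in rad, forces in N, time in s.
With the tool pointing down it reaches from about 0.4 to 0.85 m from the base axis. Payload 4.5 kg.
Tool frame: the origin (TCP) lies midway between the tips of the shut fingers; the grasp point (between the pads) lies r.grip_point_offset behind it (r.grip_point_offset is the distance from the TCP to the grasp point, in m); z points along the fingers, y is the line along which they close (so a half turn about z gives the same grasp; the last joint's range is limited). The gripper opens to 88 mm and grips with 3 to 60 N. Pads are 18 mm wide; open, the fingers measure 123 mm over their backs; the gripper's body (75 mm by 187 mm) begins 45 mm behind the grasp point.
Start: joints at [-1.277, 0.689, -0.195, 1.565, 0.157, 0.902, -0.215], TCP at [0.161, 0.604, 0.209] pointing down, gripper open.
Joint ranges: [-3.01, 3.01], [-0.46, 2.08], [-1.47, 1.51], [0.13, 2.56], [-1, 4.14], [0.04, 2.09], [-2.66, 2.66]. Speed limits (rad/s): [2.57, 2.57, 3.14, 3.14, 3.14, 3.14, 3.14].

## Interface

Orientations are given as a unit quaternion [x, y, z, w].
In Python, from plant import r gives the robot as it stands.
- The arm moves only by the shell command python3 -m jog 'ROWS' [FORCE]. ROWS is JSON, a list of rows, each an object of numbers: "wx", "wy", "wz": the turn, a rotation vector about the world's x, y, z as a fraction of full scale; "dx", "dy", "dz": the shift along the world's x, y, z as a fraction of full scale; "hand": the closure, from 0 (fully open) to 1 (shut). In form: [{"wx": .., "wy": .., "wz": .., "dx": .., "dy": .., "dz": .., "hand": ..}, ...]. A call has 1 to 5 rows; each row shifts and turns the commanded pose from where the row before left it; what a row does not reach is not made up. Full scale, the value 1, is 0.25 m for a shift and 2 rad for a turn. A row lasts 1/12 s, in which the tool goes at most 41.7 mm and 7.16 degrees, less where a joint would pass 70% of its speed; a pose out of reach is approached as far as the arm can. A call with a number of a shift or a turn outside -1 to 1 is refused whole. A call with a gripper value outside its range is refused whole. The fingers move at their own pace and stop on an object; FORCE is the grip in N (left out, the last holds). Time passes only in rows, so rows that do not move let the fingers close. It gives the time, the measured TCP pose, the force, the opening and the grip force at its end, in the units of the state.
- r.get_state(): the state, without advancing time (a new reading comes with each control period).
- r.snapshot(name): name is "side" or "top"; returns the picture (384x512x3 uint8, red, green, blue); there is no depth.
- r.camera_info(name): a dict with "mtx" (3x3 intrinsics, pixels), "R" (3x3) and "t" (3): a world point X has camera coordinates R X + t. Camera axes: x right, y down, z forward; pixel columns grow to the right and rows downward; lengths in m; the calibration is good to about 2 mm. A picture is of the moment at which its call begins. camera_info takes no time and is no camera call.
- r.finish_job(): hands the job in; it is judged then, once.
Trained networks look in the newest picture that a camera, given by its name, has taken for a name from the list of things; names that differ only in an ending like _2 or _b are one class to them, and where a whole thing is asked for, a point or a joint stands for the part that bears it (a point fixed in the world has none). Each returns a list of dicts, best first, with "p" (0 to 1); they miss things now and then, are a little off and sometimes report something else, mostly with a low value. They report only what shows in the picture. A call takes as long as a camera call. They do not tell look-alikes from the thing itself.
- r.search_frame(camera, query): "bbox" ([left, top, right, bottom] in pixels, round what is visible of it).
- r.masks_of(camera, query): "region" (384x512 bool, what is visible of it) and "bbox" ([left, top, right, bottom] in pixels, round what is visible of it).
The state is a dict: "clock": time; "q": joint angles; "qd": joint speeds; "joint_torque": joint torques, N m; "tool_pos": TCP position; "eef_rot": TCP orientation; "contact_force": force on the tool from outside, world axes, zero at the start; "moment": the same for the moment, N m; "opening": opening from 0.0 (shut) to 1.0 (fully open); "finger_force": force on a finger pad.
Only numpy, scipy, OpenCV 4.12 (cv2) and the standard library are available. Lean on these libraries where they do the work, as an engineer would, in place of code of your own. Each camera call takes 0.05 s, during which the arm holds its last target. There are 200 camera calls.

## Task

Put the garlic bulb into the terracotta garlic keeper and both citrus fruits, the lemon and the mandarin, side by side into the blue fruit crock, then close each pot with its own lid, properly seated all round. Leave the avocado and the onion lying where they are, and leave both pots standing where they stand.

Things in the scene. Friction and masses are not known exactly. Their poses are not given: they have to be found in the camera images.
- garlic: The whole garlic bulb, off-white and pinkish, 60 mm across and 59 mm high with a pointed top; stands on the worktop. Origin: centre of its underside as it stands, z up. About 40 g.
- lemon: The yellow lemon, lying on its side, 77 x 51 x 52 mm. Origin: centre of its underside as it lies; x is its long axis (77 mm), y across it (51 mm), z up (52 mm). About 95 g.
- mandarin: The small orange mandarin, round, 49 x 50 mm across and 44 mm high. Origin: centre of its underside as it lies, z up. About 46 g.
- garlic_keeper: The garlic keeper: the smaller, round, open pot of brown-red terracotta with a ring of dark vent holes in its wall. It stands upright and loose on the worktop, 144 mm across outside, 128 mm across inside, 72 mm high to its flat rim, inner floor 5 mm above the origin, straight walls 8 mm thick. Origin: centre of its underside on the axis; z up. About 0.9 kg.
- fruit_crock: The fruit crock: the larger, round, open pot glazed blue. It stands upright and loose on the worktop, 180 mm across outside, 164 mm across inside, 72 mm high to its flat rim, inner floor 5 mm above the origin, straight walls 8 mm thick. Origin: centre of its underside on the axis; z up. About 1.4 kg.
- keeper_lid: Lid of the garlic keeper: the smaller lid, all terracotta. Plug 120 mm across (112 at its foot), 6 mm deep; flange 144 mm across, z = 6 to 14 mm, swelling to z = 17 mm round the knob; round knob 25 to 29 mm across, z = 14 to 44 mm, on the axis: hold it there. Origin: centre of the plug's underside. 0.22 kg. Seated, its flange lies on the rim, origin 66 mm above the pot's, 4 mm play all round.
- crock_lid: Lid of the fruit crock: the larger lid, pale wood with a dark knob. Plug 156 mm across (148 at its foot), 6 mm deep; flange 180 mm across, z = 6 to 14 mm; round knob 25 to 29 mm across, z = 14 to 44 mm, on the axis: hold it there. Origin: centre of the plug's underside. 0.32 kg. Seated, its flange lies on the rim, origin 66 mm above the pot's, 4 mm play all round.
- avocado: The dark green avocado, 95 x 66 x 66 mm, lying beside the other produce; it stays out to ripen. Origin: centre of its underside; x is its long axis, z up.
- onion: The brown onion, 78 mm across and 85 mm high, standing at the back; it stays out. Origin: centre of its underside, z up.
Not all that is in view belongs to the job. Leave any green or pink look-alike of the garlic alone.

How it is judged:
At the end, for the whole second after the job is handed in: Garlic inside the keeper, lemon and mandarin inside the crock; each lid in its own pot: within 10 mm of its axis, origin 62 to 70 mm above the pot's, level to 0.06 rad. Pots upright (0.05 rad), moved under 40 mm; avocado and onion under 30 mm; all at rest (under 0.02 m/s) (horizontal distance between garlic and garlic_keeper below 0.069 m and z of garlic in the frame of garlic_keeper between 0 and 0.07 m and horizontal distance between each of lemon, mandarin and fruit_crock below 0.087 m and z of lemon in the frame of fruit_crock between 0 and 0.07 m and z of mandarin in the frame of fruit_crock between 0 and 0.07 m and horizontal distance between keeper_lid and garlic_keeper below 0.01 m and z of keeper_lid in the frame of garlic_keeper between 0.062 and 0.07 m and angle between each of keeper_lid, crock_lid's own z axis and vertical below 0.06 rad and horizontal distance between crock_lid and fruit_crock below 0.01 m and z of crock_lid in the frame of fruit_crock between 0.062 and 0.07 m and distance of each of garlic_keeper, fruit_crock from where it was at the start of the episode below 0.04 m and angle between each of garlic_keeper, fruit_crock's own z axis and vertical below 0.05 rad and distance of each of avocado, onion from where it was at the start of the episode below 0.03 m and linear speed of each of garlic, lemon, mandarin, keeper_lid, crock_lid, garlic_keeper, fruit_crock below 0.02 m/s); the robot touches nothing.
It fails at once if a pot is tipped by more than 0.35 rad (angle between any of garlic_keeper, fruit_crock's own z axis and vertical above 0.35 rad).
It fails at once if the avocado or the onion is moved more than 30 mm from where it lay (distance of any of avocado, onion from where it was at the start of the episode above 0.03 m).
It also fails if it takes over 112 s, if anything falls off the work surface, if the arm or the gripper's body presses on something with over 40 N, if the wrist force passes 120 N, or if a joint passes its speed limit or range.

## Working session

There is one attempt and no reset: what is moved stays moved. The work goes in short steps, Python scripts to look and compute and a shell command to move; the robot and the scene stay as the last step left them, time stands still between calls to the robot, and variables do not carry over. Pictures are saved under pics/ and viewed, at most 14 in all, crops included, and the job is handed in when it is done.

```bash
ls; mkdir -p pics; cat > h.py <<'E'
from plant import r
import numpy as np, cv2
def snap(c,n):
    im=r.snapshot(c); cv2.imwrite(f'pics/{n}.png',im[:,:,::-1]); return im
def back(c,u,v,z):
    i=r.camera_info(c); K,R,t=[np.array(i[k]) for k in('mtx','R','t')]
    d=R.T@np.linalg.solve(K,[u,v,1]); o=-R.T@t
    return o+d*(z-o[2])/d[2]
def proj(c,X):
    i=r.camera_info(c); K,R,t=[np.array(i[k]) for k in('mtx','R','t')]
    p=K@(R@np.array(X)+t); return p[:2]/p[2]
E
python3 - <<'E'
from h import *
np.set_printoptions(precision=3,suppress=True)
a=snap('top','t0');b=snap('side','s0')
print(r.grip_point_offset,r.get_state())
for c in('top','side'):
    i=r.camera_info(c);R=np.array(i['R']);print(c,-R.T@np.array(i['t']),R[2],i['mtx'])
    for n in 'garlic lemon mandarin garlic_keeper fruit_crock keeper_lid crock_lid avocado onion'.split():
        for d in r.masks_of(c,n)[:3]:
            m=d['region'];ys,xs=np.nonzero(m)
            print(c,n,round(d['p'],2),np.round(d['bbox']),round(xs.mean(),1),round(ys.mean(),1),m.sum())
E
```

```text
pics
0.0187 {'clock': 0.1, 'q': array([-1.277,  0.69 , -0.195,  1.566,  0.157,  0.902, -0.215]), 'qd': array([ 0.001, -0.001,  0.002, -0.002, -0.001,  0.001,  0.001]), 'joint_torque': array([ -0.003, -52.85 ,  -1.271, -15.384,  -0.053,   0.002,   0.   ]), 'tool_pos': array([0.16 , 0.603, 0.208]), 'eef_rot': array([ 0.129,  0.992, -0.001, -0.   ]), 'contact_force': array([ 0.703, -0.159,  0.125]), 'moment': array([-0.009, -0.052,  0.03 ]), 'finger_force': 0.0, 'opening': 1.0028155008926742}
top [0.335 0.077 1.334] [ 0.191  0.02  -0.981] [[361.032   0.    261.308]
 [  0.    361.032 194.301]
 [  0.      0.      1.   ]]
top garlic 0.73 [126. 252. 142. 266.] 135.5 257.9 207
top garlic 0.59 [138. 200. 154. 213.] 145.5 208.6 180
top garlic 0.47 [233. 234. 248. 244.] 239.7 238.1 194
top lemon 0.46 [265. 222. 283. 245.] 273.6 234.0 205
top mandarin 0.46 [338. 225. 350. 243.] 343.4 234.1 141
top garlic_keeper 0.78 [309. 162. 348. 203.] 327.4 182.1 1315
top garlic_keeper 0.44 [294. 220. 317. 245.] 304.9 233.8 351
top fruit_crock 0.68 [226. 146. 272. 204.] 250.1 174.5 2029
top keeper_lid 0.57 [3
[... 256 characters left out ...]
ide [-0.06  -0.839  0.642] [ 0.494  0.728 -0.476] [[383.453   0.    257.486]
 [  0.    383.453 197.281]
 [  0.      0.      1.   ]]
side garlic 0.63 [200. 192. 216. 208.] 207.7 200.3 191
side garlic 0.45 [184. 154. 198. 166.] 191.0 159.8 134
side lemon 0.7 [218. 208. 239. 224.] 229.8 214.1 295
side mandarin 0.74 [269. 245. 290. 264.] 278.7 255.4 268
side mandarin 0.27 [307. 266. 369. 311.] 338.2 288.8 2011
side garlic_keeper 0.74 [295. 201. 345. 247.] 318.6 220.6 1927
side keeper_lid 0.87 [307. 269. 369. 312.] 337.9 288.9 2029
side crock_lid 0.55 [175. 170. 226. 192.] 200.8 181.2 818
side avocado 0.78 [236. 220. 266. 242.] 249.4 227.1 495
side onion 0.69 [310. 180. 333. 196.] 320.0 188.8 385
```

```bash
python3 - <<'E'
from h import *
a=cv2.imread('pics/t0.png');cv2.imwrite('pics/t0c.png',cv2.resize(a[110:290,100:440],None,fx=2.35,fy=2.35,interpolation=cv2.INTER_CUBIC))
a=cv2.imread('pics/s0.png');cv2.imwrite('pics/s0c.png',cv2.resize(a[120:330,120:400],None,fx=2.8,fy=2.8,interpolation=cv2.INTER_CUBIC))
E
```

```text
(no output)
```

View pics/t0c.png

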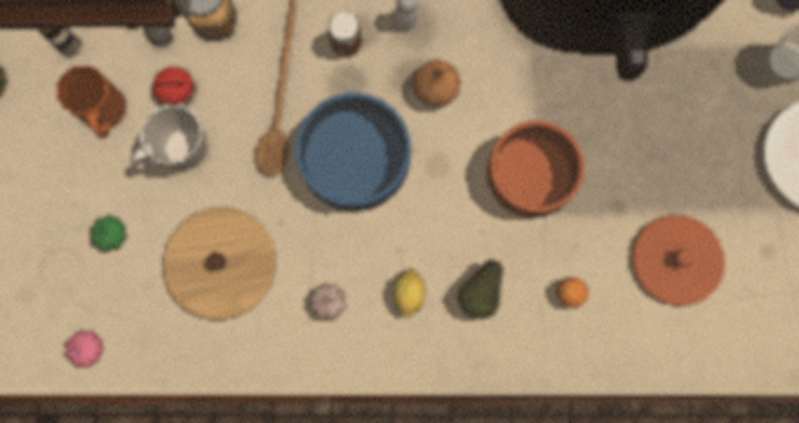

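View pics/s0c.png

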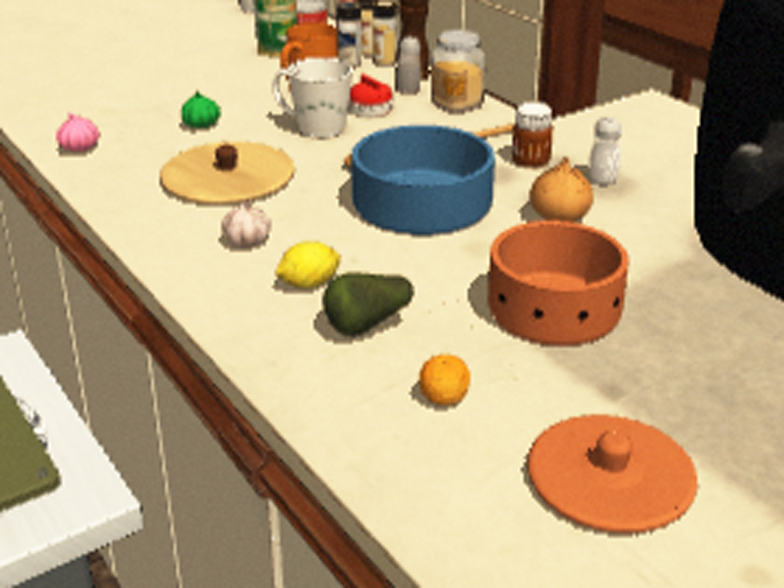

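The top view shows the true garlic (pale) at about (239,238), lemon (274,234), avocado (305,234) and mandarin (343,234). The crock is at (250,174), the keeper at (328,182), the wooden lid at (193,221) and the terracotta lid at (388,220). The green and pink bulbs are decoys.

```bash
cat > loc.py <<'E'
from h import *
from scipy.optimize import least_squares
a=np.linspace(0,2*np.pi,48,endpoint=False)
def rev(prof): return np.array([[R*np.cos(t),R*np.sin(t),z] for R,z in prof for t in a])
def ell(A,B,H,yaw=0):
    P=np.array([[A*np.cos(e)*np.cos(t),B*np.cos(e)*np.sin(t),H+H*np.sin(e)] for e in np.linspace(-1.57,1.57,13) for t in a])
    c,s=np.cos(yaw),np.sin(yaw);return P@np.array([[c,s,0],[-s,c,0],[0,0,1]])
pot=lambda R:rev([(R,0),(R,.072)])
lid=lambda R:rev([(R,.006),(R,.014),(.014,.044)])
M=dict(garlic=ell(.03,.03,.024),mandarin=ell(.0245,.0245,.022),garlic_keeper=pot(.072),fruit_crock=pot(.09),keeper_lid=lid(.072),crock_lid=lid(.09))
def cen(c,P,xy):
    q=np.array([proj(c,p+[*xy,0]) for p in P]).astype(np.float32)
    h=cv2.convexHull(q*16)/16;m=cv2.moments(h);return np.array([m['m10'],m['m01']])/m['m00'],cv2.contourArea(h)
def hullcen(m):
    n,l,s,_=cv2.connectedComponentsWithStats(m.astype(np.uint8));m=l==1+np.argmax(s[1:,4])
    ys,xs=np.nonzero(m);h=cv2.convexHull(np.c_[xs,ys].astype(np.int32));z=cv2.moments(h);return np.array([z['m10'],z['m01']])/z['m00'],cv2.contourArea(h)
def loc(c,P,uv,z0=.03):
    g=back(c,*uv,z0)[:2]
    return least_squares(lambda x:cen(c,P,x)[0]-uv,g).x
E
python3 - <<'E'
from loc import *
np.set_printoptions(precision=4,suppress=True)
im={c:cv2.imread(f'pics/{c[0]}0.png') for c in('top','side')}
def blue(c):
    h=cv2.cvtColor(im[c],cv2.COLOR_BGR2HSV);m=cv2.inRange(h,(98,70,20),(125,255,255))>0
    return m
def near(c,n):
    if n=='fruit_crock': return blue(c)
    for d in r.masks_of(c,n):
        x=d['bbox']
        if n=='garlic' and c=='top' and abs(x[0]-233)>5: continue
        if n=='garlic' and c=='side' and abs(x[0]-200)>5: continue
        return d['region']
M['lemon']=ell(.0385,.0255,.026,0);M['avocado']=ell(.0475,.033,.033,0);M['onion']=ell(.039,.039,.036)
for n in M:
    e=[]
    for c in('top','side'):
        m=near(c,n)
        if m is None: print('miss',c,n);continue
        uv,A=hullcen(m);p=loc(c,M[n],uv);print(n,c,uv,p,'area',A,cen(c,M[n],p)[1])
        if n in('lemon','avocado'):
            ys,xs=np.nonzero(m);w=np.array([back(c,x,y,.026)[:2] for x,y in zip(xs,ys)]);l,v=np.linalg.eigh(np.cov(w.T));print('   axis',np.degrees(np.arctan2(v[1,1],v[0,1])),4*np.sqrt(l))
E
```

```text
Traceback (most recent call last):
  File "loc.py", line 19, in loc
    return least_squares(lambda x:cen(c,P,x)[0]-uv,g).x
           ~~~~~~~~~~~~~^^^^^^^^^^^^^^^^^^^^^^^^^^^^^
  File "loc.py", line 19, in <lambda>
    return least_squares(lambda x:cen(c,P,x)[0]-uv,g).x
                                  ~~~^^^^^^^
  File "loc.py", line 12, in cen
    q=np.array([proj(c,p+[*xy,0]) for p in P]).astype(np.float32)
                ~~~~^^^^^^^^^^^^^
  File "h.py", line 10, in proj
    i=r.camera_info(c); K,R,t=[np.array(i[k]) for k in('mtx','R','t')]
ValueError: time passes only in moves, steps and waits
```

```bash
cat > h.py <<'E'
from plant import r
import numpy as np, cv2
CI={c:[np.array(r.camera_info(c)[k]) for k in('mtx','R','t')] for c in('top','side')}
def snap(c,n):
    im=r.snapshot(c); cv2.imwrite(f'pics/{n}.png',im[:,:,::-1]); return im
def back(c,u,v,z):
    K,R,t=CI[c]
    d=R.T@np.linalg.solve(K,[u,v,1]); o=-R.T@t
    return o+d*(z-o[2])/d[2]
def proj(c,X):
    K,R,t=CI[c]
    p=K@(R@np.array(X)+t); return p[:2]/p[2]
E
sed -i 's/-uv,g)/-uv,g,diff_step=.01)/' loc.py
python3 - <<'E'
from loc import *
np.set_printoptions(precision=4,suppress=True)
im={c:cv2.imread(f'pics/{c[0]}0.png') for c in('top','side')}
def blue(c):
    h=cv2.cvtColor(im[c],cv2.COLOR_BGR2HSV);m=cv2.inRange(h,(98,70,20),(125,255,255))>0
    return m
def near(c,n):
    if n=='fruit_crock': return blue(c)
    for d in r.masks_of(c,n):
        x=d['bbox']
        if n=='garlic' and c=='top' and abs(x[0]-233)>5: continue
        if n=='garlic' and c=='side' and abs(x[0]-200)>5: continue
        return d['region']
M['lemon']=ell(.0385,.0255,.026,0);M['avocado']=ell(.0475,.033,.033,0);M['onion']=ell(.039,.039,.036)
for n in M:
    e=[]
    for c in('top','side'):
        m=near(c,n)
        if m is None: print('miss',c,n);continue
        uv,A=hullcen(m);p=loc(c,M[n],uv);print(n,c,uv,p,'area',A,cen(c,M[n],p)[1])
        if n in('lemon','avocado'):
            ys,xs=np.nonzero(m);w=np.array([back(c,x,y,.026)[:2] for x,y in zip(xs,ys)]);l,v=np.linalg.eigh(np.cov(w.T));print('   axis',np.degrees(np.arctan2(v[1,1],v[0,1])),4*np.sqrt(l))
E
```

```text
garlic top [239.6989 238.0634] [0.4288 0.1815] area 176.0 216.12132327258587
garlic side [207.7514 200.3208] [0.4323 0.1823] area 173.0 215.08522227185313
mandarin top [343.4193 234.1468] [ 0.4427 -0.193 ] area 126.0 147.1346053816378
mandarin side [278.7544 255.3722] [ 0.4462 -0.1916] area 249.0 252.31688414723612
garlic_keeper top [327.3385 182.1343] [ 0.6307 -0.1378] area 1279.0 1394.9483850460965
garlic_keeper side [318.6054 220.6096] [ 0.6368 -0.1352] area 1884.5 1974.1897158154752
fruit_crock top [246.8191 177.2095] [0.6501 0.1562] area 1021.5 2041.6030400920426
fruit_crock side [270.4805 183.5529] [0.6667 0.1492] area 1631.0 1806.636502728914
keeper_lid top [388.1034 220.1655] [ 0.4952 -0.3603] area 1251.0 1244.8556470847689
keeper_lid side [337.9032 288.8862] [ 0.4953 -0.3611] area 1986.0 2088.6398458066396
crock_lid top [193.1289 221.6161] [0.4914 0.3557] area 1807.0 1866.4148944752524
crock_lid side [200.7798 181.2208] [0.4946 0.357 ] area 786.5 876.6875957354205
lemon top [273.6453 233.9572] [0.4434 0.0587] area 187.0 236.27357242582366
   axis 177.45119457367525 [0.0514 0.0664]
lemon side [229.8023 214.0815] [0.4455 0.06  ] area 274.0 302.5984094791347
   axis 50.153178352595226 [0.0699 0.1026]
avocado top [304.8957 233.9284] [ 0.443  -0.0532] area 326.0 383.4408433600329
   axis 153.6758390749708 [0.0621 0.0967]
avocado side [249.4924 227.2174] [ 0.449  -0.0471] area 474.5 544.4562445689226
   axis -147.29305841961448 [0.0847 0.1235]
onion top [285.7217 145.4973] [0.7739 0.0116] area 312.0 337.29431563592516
onion side [320.0267 188.6703] [0.7799 0.0141] area 362.0 378.0799025390297
```

```bash
cat > pots.py <<'E'
from loc import *
np.set_printoptions(precision=4,suppress=True)
def pots(im,show=True):
    for n,k,xy in(('fruit_crock','b',(.655,.153)),('garlic_keeper','r',(.634,-.136))):
        for c in im:
            f=im[c].astype(int);B,G,R=f[...,0],f[...,1],f[...,2]
            u,v=proj(c,[*xy,.036]).astype(int)
            for th in(1.0,1.15,1.3):
                m=(B>R*th)if k=='b' else (R>(B+3)*(th+.8))&(R>(G+2)*(th+.25))
                w=np.zeros_like(m);w[v-36:v+36,u-36:u+36]=m[v-36:v+36,u-36:u+36]
                w=cv2.morphologyEx(w.astype(np.uint8),cv2.MORPH_OPEN,np.ones((3,3)))
                uv,A=hullcen(w);p=loc(c,M[n],uv);print(n,c,th,uv,p,A,cen(c,M[n],p)[1],cv2.boundingRect(w))
E
python3 - <<'E'
from pots import *
pots({c:cv2.imread(f'pics/{c[0]}0.png') for c in('top','side')})
E
```

```text
fruit_crock top 1.0 [249.6839 173.6635] [0.6635 0.1458] 1818.0 2037.8055131632136 (226, 150, 48, 48)
fruit_crock top 1.15 [248.0887 176.4341] [0.653  0.1516] 1500.0 2040.5717567089014 (226, 150, 48, 48)
fruit_crock top 1.3 [246.8062 177.4123] [0.6493 0.1563] 1088.5 2041.7723492075456 (229, 158, 36, 39)
fruit_crock side 1.0 [270.6517 183.5235] [0.6674 0.149 ] 1673.5 1806.0138792004436 (246, 165, 51, 39)
fruit_crock side 1.15 [270.4757 183.5609] [0.6667 0.1491] 1651.5 1806.8103905085009 (246, 165, 50, 39)
fruit_crock side 1.3 [270.4298 183.5302] [0.6667 0.1494] 1638.5 1806.1313633010723 (246, 165, 50, 39)
garlic_keeper top 1.0 [327.6438 180.9383] [ 0.6352 -0.1391] 1212.0 1394.8407068070956 (290, 145, 58, 56)
garlic_keeper top 1.15 [324.6053 183.8733] [ 0.6242 -0.1276] 885.0 1391.9200942381285 (290, 147, 58, 54)
garlic_keeper top 1.3 [322.2667 183.8498] [ 0.6243 -0.1191] 652.5 1388.6639684594702 (309, 169, 27, 31)
garlic_keeper side 1.0 [318.8927 215.0595] [ 0.6592 -0.1119] 2328.0 1866.3212747268844 (281, 184, 63, 72)
garlic_keeper side 1.15 [318.9493 214.925 ] [ 0.6598 -0.1114] 2281.5 1863.7792604898568 (281, 184, 63, 72)
garlic_keeper side 1.3 [318.4787 219.5263] [ 0.6406 -0.1304] 1871.0 1952.7080283502582 (295, 190, 49, 53)
```

```bash
python3 -m jog '[{"wz":0.062,"dx":0.1,"dy":-0.15,"hand":0},{"wz":0.062,"dx":0.1,"dy":-0.15,"hand":0},{"dx":0.1,"dy":-0.15,"hand":0},{"dx":0.1,"dy":-0.15,"hand":0}]' 20
```

```text
invalid input
```

```bash
python3 -m jog '[{"wx":0,"wy":0,"wz":0.062,"dx":0.1,"dy":-0.15,"dz":0,"hand":0},{"wx":0,"wy":0,"wz":0.062,"dx":0.1,"dy":-0.15,"dz":0,"hand":0},{"wx":0,"wy":0,"wz":0,"dx":0.1,"dy":-0.15,"dz":0,"hand":0},{"wx":0,"wy":0,"wz":0,"dx":0.1,"dy":-0.15,"dz":0,"hand":0}]' 20
```

```text
clock: 2.18
tool_pos: [0.2537, 0.4639, 0.2087]
eef_rot: [0.005, 1.0, 0.0, 0.0]
contact_force: [0.7, 0.3, -0.8]
opening: 1.004
finger_force: 0.0
```

```bash
python3 -m jog '[{"wx":0,"wy":0,"wz":0,"dx":0.085,"dy":-0.136,"dz":0,"hand":0},{"wx":0,"wy":0,"wz":0,"dx":0.085,"dy":-0.136,"dz":0,"hand":0},{"wx":0,"wy":0,"wz":0,"dx":0.085,"dy":-0.136,"dz":0,"hand":0},{"wx":0,"wy":0,"wz":0,"dx":0.085,"dy":-0.136,"dz":0,"hand":0}]'|tail -0; python3 -m jog '[{"wx":0,"wy":0,"wz":0,"dx":0.085,"dy":-0.136,"dz":0,"hand":0},{"wx":0,"wy":0,"wz":0,"dx":0.085,"dy":-0.136,"dz":0,"hand":0},{"wx":0,"wy":0,"wz":0,"dx":0.085,"dy":-0.136,"dz":0,"hand":0},{"wx":0,"wy":0,"wz":0,"dx":0.085,"dy":-0.136,"dz":0,"hand":0}]'; python3 -m jog '[{"wx":0,"wy":0,"wz":0,"dx":0,"dy":0,"dz":-0.12,"hand":0},{"wx":0,"wy":0,"wz":0,"dx":0,"dy":0,"dz":-0.12,"hand":0},{"wx":0,"wy":0,"wz":0,"dx":0,"dy":0,"dz":-0.12,"hand":0},{"wx":0,"wy":0,"wz":0,"dx":0,"dy":0,"dz":0,"hand":0},{"wx":0,"wy":0,"wz":0,"dx":0,"dy":0,"dz":0,"hand":0}]'
```

```text
clock: 2.85
tool_pos: [0.4239, 0.1917, 0.209]
eef_rot: [0.006, 1.0, 0.0, 0.0]
contact_force: [0.8, -0.1, -0.7]
opening: 1.002
finger_force: 0.0
clock: 3.27
tool_pos: [0.4222, 0.1931, 0.1182]
eef_rot: [0.006, 1.0, -0.001, -0.001]
contact_force: [0.1, 0.1, -0.5]
opening: 1.003
finger_force: 0.0Exception ignored on flushing sys.stdout:
BrokenPipeError: [Errno 32] Broken pipe
```

```bash
python3 -m jog '[{"wx":0,"wy":0,"wz":0,"dx":0.034,"dy":-0.044,"dz":-0.1,"hand":0},{"wx":0,"wy":0,"wz":0,"dx":0,"dy":0,"dz":-0.12,"hand":0},{"wx":0,"wy":0,"wz":0,"dx":0,"dy":0,"dz":-0.12,"hand":0},{"wx":0,"wy":0,"wz":0,"dx":0,"dy":0,"dz":-0.1,"hand":0},{"wx":0,"wy":0,"wz":0,"dx":0,"dy":0,"dz":0,"hand":0}]'; python3 -m jog '[{"wx":0,"wy":0,"wz":0,"dx":0,"dy":0,"dz":0,"hand":1},{"wx":0,"wy":0,"wz":0,"dx":0,"dy":0,"dz":0,"hand":1},{"wx":0,"wy":0,"wz":0,"dx":0,"dy":0,"dz":0,"hand":1},{"wx":0,"wy":0,"wz":0,"dx":0,"dy":0,"dz":0,"hand":1},{"wx":0,"wy":0,"wz":0,"dx":0,"dy":0,"dz":0,"hand":1}]' 15
```

```text
clock: 3.68
tool_pos: [0.431, 0.1829, 0.0071]
eef_rot: [0.005, 1.0, -0.001, -0.001]
contact_force: [-0.3, 0.1, 0.5]
opening: 1.0
finger_force: 0.0
clock: 4.1
tool_pos: [0.4323, 0.1827, 0.01]
eef_rot: [0.006, 1.0, 0.001, 0.001]
contact_force: [-0.5, -0.4, -0.7]
opening: 0.642
finger_force: 0.0
```

```bash
python3 -m jog '[{"wx":0,"wy":0,"wz":0,"dx":0,"dy":0,"dz":0,"hand":1},{"wx":0,"wy":0,"wz":0,"dx":0,"dy":0,"dz":0,"hand":1},{"wx":0,"wy":0,"wz":0,"dx":0,"dy":0,"dz":0,"hand":1}]' 15;  python3 -m jog '[{"wx":0,"wy":0,"wz":0,"dx":0,"dy":0,"dz":0.12,"hand":1},{"wx":0,"wy":0,"wz":0,"dx":0,"dy":0,"dz":0.14,"hand":1},{"wx":0,"wy":0,"wz":0,"dx":0,"dy":0,"dz":0.14,"hand":1},{"wx":0,"wy":0,"wz":0,"dx":0,"dy":0,"dz":0.1,"hand":1},{"wx":0,"wy":0,"wz":0,"dx":0,"dy":0,"dz":0,"hand":1}]'
```

```text
clock: 4.35
tool_pos: [0.4316, 0.1824, 0.0089]
eef_rot: [0.006, 1.0, 0.0, 0.0]
contact_force: [0.3, -0.6, 1.3]
opening: 0.42
finger_force: 11.9
clock: 4.77
tool_pos: [0.4338, 0.1835, 0.1378]
eef_rot: [0.006, 1.0, 0.002, 0.003]
contact_force: [1.7, 0.1, 0.6]
opening: 0.044
finger_force: 0.0
```

```bash
python3 - <<'E'
from h import *
a=snap('top','t1')[:,:,::-1];b=snap('side','s1')[:,:,::-1]
A=cv2.resize(a[190:290,180:300],(480,400),interpolation=cv2.INTER_CUBIC);B=cv2.resize(b[140:260,150:250],(320,400),interpolation=cv2.INTER_CUBIC)
cv2.imwrite('pics/c1.png',np.hstack([A,B]))
print(proj('top',[.4305,.182,.025]),proj('side',[.4305,.182,.025]))
E
```

```text
[239.5530342  237.54132136] [207.32160616 200.20709001]
```

View pics/c1.png

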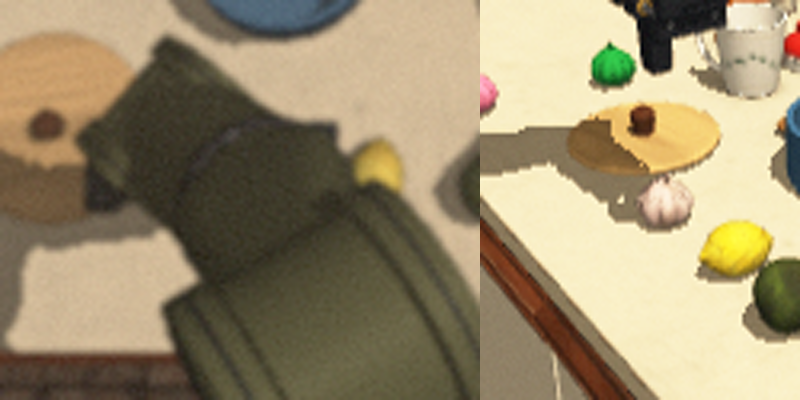

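```bash
python3 - <<'E'
from loc import *
np.set_printoptions(precision=4,suppress=True)
s=r.get_state();print(s['tool_pos'],s['eef_rot'],proj('side',s['tool_pos']),proj('top',s['tool_pos']))
r.snapshot('side');r.snapshot('top')
for c in('side','top'):
  for d in r.masks_of(c,'garlic'):
    uv,A=hullcen(d['region']);print(c,d['p'],d['bbox'],loc(c,M['garlic'],uv))
    if abs(uv[0]-207)<15:
        e=d['region']
E
```

```text
[0.432  0.1824 0.1344] [0.0061 1.     0.0005 0.0009] [205.3462 170.132 ] [236.838  234.6774]
side 0.72 [140.2, 160.9, 154.9, 171.9] [0.3624 0.5606]
side 0.47 [197.4, 192.1, 214.4, 208.5] [0.4298 0.1836]
side 0.45 [184.5, 154.6, 197.2, 164.5] [0.5403 0.5332]
top 0.7 [138.2, 199.0, 152.1, 217.4] [0.5347 0.5306]
top 0.63 [126.6, 250.6, 141.5, 266.5] [0.3583 0.5567]
top 0.63 [168.9, 197.9, 213.8, 248.1] [0.4915 0.3633]
top 0.51 [294.6, 219.2, 316.8, 245.7] [ 0.4438 -0.0553]
```

```bash
python3 - <<'E'
from h import *
b=snap('side','s2')[:,:,::-1].copy()
cv2.imwrite('pics/c2.png',cv2.resize(b[90:220,150:270],(720,600)[:2],interpolation=cv2.INTER_CUBIC))
E
```

```text
(no output)
```

View pics/c2.png

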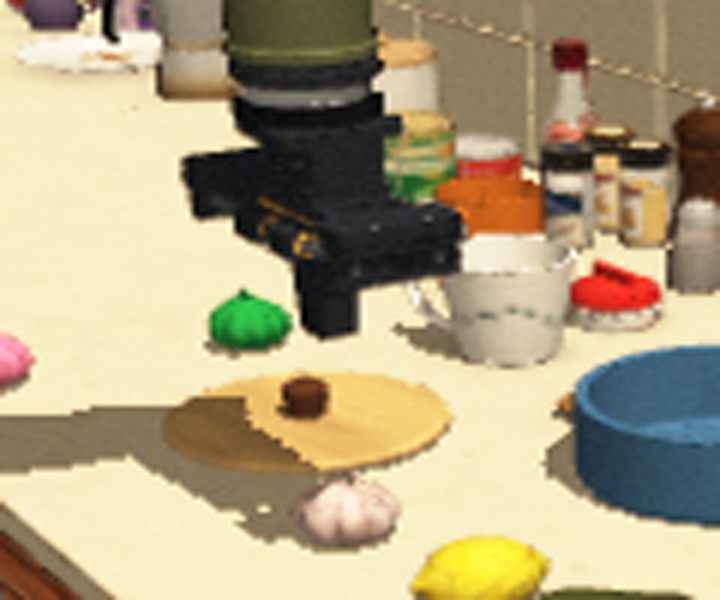

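```bash
python3 -m jog '[{"wx":0,"wy":0,"wz":0,"dx":0,"dy":0,"dz":0,"hand":0},{"wx":0,"wy":0,"wz":0,"dx":0,"dy":0,"dz":0,"hand":0},{"wx":0,"wy":0,"wz":0,"dx":0,"dy":0,"dz":0,"hand":0},{"wx":0,"wy":0,"wz":0,"dx":0,"dy":0,"dz":0,"hand":0},{"wx":0,"wy":0,"wz":0,"dx":0,"dy":0,"dz":0,"hand":0}]'; python3 -m jog '[{"wx":0,"wy":0,"wz":0,"dx":0,"dy":0,"dz":0,"hand":0},{"wx":0,"wy":0,"wz":0,"dx":0,"dy":0,"dz":0,"hand":0},{"wx":0,"wy":0,"wz":0,"dx":0,"dy":0,"dz":0,"hand":0},{"wx":0,"wy":0,"wz":0,"dx":0,"dy":0,"dz":0,"hand":0}]';python3 -m jog '[{"wx":0,"wy":0,"wz":0,"dx":0,"dy":0,"dz":-0.12,"hand":0},{"wx":0,"wy":0,"wz":0,"dx":0,"dy":0,"dz":-0.12,"hand":0},{"wx":0,"wy":0,"wz":0,"dx":0,"dy":0,"dz":-0.12,"hand":0},{"wx":0,"wy":0,"wz":0,"dx":0,"dy":0,"dz":-0.12,"hand":0},{"wx":0,"wy":0,"wz":0,"dx":0,"dy":0,"dz":0,"hand":0}]'; python3 -m jog '[{"wx":0,"wy":0,"wz":0,"dx":0,"dy":0,"dz":-0.02,"hand":0},{"wx":0,"wy":0,"wz":0,"dx":0,"dy":0,"dz":0,"hand":0},{"wx":0,"wy":0,"wz":0,"dx":0,"dy":0,"dz":0,"hand":0}]'; python3 - <<'E'
from h import *
s=r.get_state();print(proj('side',s['tool_pos']),proj('top',s['tool_pos']))
b=snap('side','s3')[:,:,::-1].copy()
cv2.imwrite('pics/c3.png',cv2.resize(b[120:240,150:270],(600,600),interpolation=cv2.INTER_CUBIC))
E
```

```text
clock: 5.53
tool_pos: [0.4315, 0.1824, 0.1337]
eef_rot: [0.006, 1.0, 0.0, -0.0]
contact_force: [0.3, -0.4, -0.8]
opening: 0.363
finger_force: 0.0
clock: 5.87
tool_pos: [0.4315, 0.1824, 0.1338]
eef_rot: [0.006, 1.0, 0.0, 0.0]
contact_force: [0.1, -0.3, 0.0]
opening: 0.664
finger_force: 0.0
clock: 6.28
tool_pos: [0.429, 0.1816, 0.0096]
eef_rot: [0.005, 1.0, -0.002, -0.003]
contact_force: [-0.1, -0.3, 0.6]
opening: 0.999
finger_force: 0.0
clock: 6.53
tool_pos: [0.4323, 0.1828, 0.0101]
eef_rot: [0.006, 1.0, 0.001, 0.001]
contact_force: [0.9, -0.3, -0.2]
opening: 1.001
finger_force: 0.0
[207.9976198  203.85309448] [239.67313182 237.34332842]
```

View pics/c3.png

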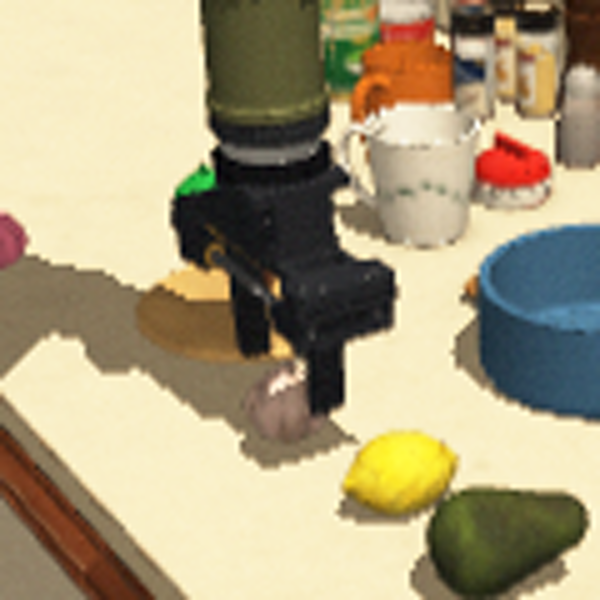

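```bash
python3 - <<'E'
from h import *
def ony(u,v,y):
    K,R,t=CI['side'];d=R.T@np.linalg.solve(K,[u,v,1]);o=-R.T@t;return o+d*(y-o[1])/d[1]
for y in(.121,.13,.138): print(ony(215.4,202.4,y),proj('side',[.432,y,.01]))
print('far',[ony(150+252/5,120+355/5,y) for y in(.226,.235,.243)])
print('mid closed',ony(205,162,.182))
E
```

```text
[0.42888082 0.121      0.04507342] [216.87693254 211.57924045]
[0.43346518 0.13       0.03948414] [215.53126732 210.42666956]
[0.43754016 0.138      0.03451589] [214.34691012 209.41226003]
far [array([0.42853257, 0.226     , 0.04145308]), array([0.43266221, 0.235     , 0.03638403]), array([0.43633301, 0.243     , 0.0318782 ])]
mid closed [0.43278017 0.182      0.16250338]
```

```bash
python3 -m jog '[{"wx":0,"wy":0,"wz":0,"dx":0,"dy":0,"dz":-0.04,"hand":0},{"wx":0,"wy":0,"wz":0,"dx":0,"dy":0,"dz":0,"hand":0},{"wx":0,"wy":0,"wz":0,"dx":0,"dy":0,"dz":0,"hand":0}]'; python3 -m jog '[{"wx":0,"wy":0,"wz":0,"dx":0,"dy":0,"dz":-0.02,"hand":0},{"wx":0,"wy":0,"wz":0,"dx":0,"dy":0,"dz":0,"hand":0},{"wx":0,"wy":0,"wz":0,"dx":0,"dy":0,"dz":0,"hand":0}]'
```

```text
clock: 6.83
tool_pos: [0.432, 0.1825, -0.0003]
eef_rot: [0.006, 1.0, 0.0, 0.001]
contact_force: [0.0, -0.4, -0.0]
opening: 0.999
finger_force: 0.0
clock: 7.08
tool_pos: [0.4316, 0.1823, -0.0061]
eef_rot: [0.006, 1.0, 0.0, 0.0]
contact_force: [0.6, -0.4, -0.3]
opening: 0.996
finger_force: 0.0
```

```bash
python3 -m jog '[{"wx":0,"wy":0,"wz":0,"dx":0,"dy":0,"dz":-0.03,"hand":0},{"wx":0,"wy":0,"wz":0,"dx":0,"dy":0,"dz":0,"hand":0},{"wx":0,"wy":0,"wz":0,"dx":0,"dy":0,"dz":0,"hand":0}]'; python3 -m jog '[{"wx":0,"wy":0,"wz":0,"dx":0,"dy":0,"dz":-0.02,"hand":0},{"wx":0,"wy":0,"wz":0,"dx":0,"dy":0,"dz":0,"hand":0},{"wx":0,"wy":0,"wz":0,"dx":0,"dy":0,"dz":0,"hand":0}]'; python3 -m jog '[{"wx":0,"wy":0,"wz":0,"dx":0,"dy":0,"dz":0,"hand":1},{"wx":0,"wy":0,"wz":0,"dx":0,"dy":0,"dz":0,"hand":1},{"wx":0,"wy":0,"wz":0,"dx":0,"dy":0,"dz":0,"hand":1},{"wx":0,"wy":0,"wz":0,"dx":0,"dy":0,"dz":0,"hand":1},{"wx":0,"wy":0,"wz":0,"dx":0,"dy":0,"dz":0,"hand":1}]' 15;python3 -m jog '[{"wx":0,"wy":0,"wz":0,"dx":0,"dy":0,"dz":0,"hand":1},{"wx":0,"wy":0,"wz":0,"dx":0,"dy":0,"dz":0,"hand":1},{"wx":0,"wy":0,"wz":0,"dx":0,"dy":0,"dz":0,"hand":1}]'; python3 -m jog '[{"wx":0,"wy":0,"wz":0,"dx":0,"dy":0,"dz":0,"hand":1},{"wx":0,"wy":0,"wz":0,"dx":0,"dy":0,"dz":0,"hand":1},{"wx":0,"wy":0,"wz":0,"dx":0,"dy":0,"dz":0,"hand":1}]'
```

```text
clock: 7.33
tool_pos: [0.4312, 0.1823, -0.0142]
eef_rot: [0.006, 1.0, -0.0, -0.0]
contact_force: [0.0, -0.3, 0.0]
opening: 0.999
finger_force: 0.0
clock: 7.58
tool_pos: [0.4313, 0.1823, -0.0191]
eef_rot: [0.006, 1.0, -0.0, -0.0]
contact_force: [-0.2, -0.0, -0.1]
opening: 1.006
finger_force: 0.0
clock: 8.0
tool_pos: [0.4316, 0.1824, -0.0187]
eef_rot: [0.006, 1.0, 0.0, 0.0]
contact_force: [-0.6, -0.3, -0.8]
opening: 0.646
finger_force: 0.1
clock: 8.25
tool_pos: [0.4316, 0.1825, -0.0187]
eef_rot: [0.006, 1.0, 0.0, 0.0]
contact_force: [0.2, 0.7, 0.5]
opening: 0.626
finger_force: 15.0
clock: 8.5
tool_pos: [0.4316, 0.1825, -0.0187]
eef_rot: [0.006, 1.0, 0.0, 0.0]
contact_force: [-0.4, -0.3, 2.3]
opening: 0.627
finger_force: 15.0
```

```bash
python3 -m jog '[{"wx":0,"wy":0,"wz":0,"dx":0,"dy":0,"dz":0.1,"hand":1},{"wx":0,"wy":0,"wz":0,"dx":0,"dy":0,"dz":0.14,"hand":1},{"wx":0,"wy":0,"wz":0,"dx":0,"dy":0,"dz":0.14,"hand":1},{"wx":0,"wy":0,"wz":0,"dx":0,"dy":0,"dz":0.12,"hand":1},{"wx":0,"wy":0,"wz":0,"dx":0,"dy":0,"dz":0,"hand":1}]'; python3 -m jog '[{"wx":0,"wy":0,"wz":0,"dx":0.05,"dy":-0.078,"dz":0,"hand":1},{"wx":0,"wy":0,"wz":0,"dx":0.082,"dy":-0.128,"dz":0,"hand":1},{"wx":0,"wy":0,"wz":0,"dx":0.082,"dy":-0.128,"dz":0,"hand":1},{"wx":0,"wy":0,"wz":0,"dx":0.082,"dy":-0.128,"dz":0,"hand":1},{"wx":0,"wy":0,"wz":0,"dx":0.082,"dy":-0.128,"dz":0,"hand":1}]';python3 -m jog '[{"wx":0,"wy":0,"wz":0,"dx":0.082,"dy":-0.128,"dz":0,"hand":1},{"wx":0,"wy":0,"wz":0,"dx":0.082,"dy":-0.128,"dz":0,"hand":1},{"wx":0,"wy":0,"wz":0,"dx":0.082,"dy":-0.128,"dz":0,"hand":1},{"wx":0,"wy":0,"wz":0,"dx":0.082,"dy":-0.128,"dz":0,"hand":1},{"wx":0,"wy":0,"wz":0,"dx":0.08,"dy":-0.128,"dz":0,"hand":1}]';python3 -m jog '[{"wx":0,"wy":0,"wz":0,"dx":0.032,"dy":-0.05,"dz":0,"hand":1},{"wx":0,"wy":0,"wz":0,"dx":0,"dy":0,"dz":0,"hand":1},{"wx":0,"wy":0,"wz":0,"dx":0,"dy":0,"dz":0,"hand":1}]'; python3 - <<'E'
from h import *
a=snap('top','t4')[:,:,::-1];b=snap('side','s4')[:,:,::-1].copy()
cv2.imwrite('pics/c4.png',cv2.resize(b[120:270,200:380],(720,600),interpolation=cv2.INTER_CUBIC))
E
```

```text
clock: 8.92
tool_pos: [0.4338, 0.1833, 0.1106]
eef_rot: [0.006, 1.0, 0.002, 0.003]
contact_force: [0.3, 0.8, -0.8]
opening: 0.628
finger_force: 15.0
clock: 9.33
tool_pos: [0.5261, 0.0329, 0.1055]
eef_rot: [0.006, 1.0, -0.0, -0.001]
contact_force: [0.4, 0.4, 0.3]
opening: 0.625
finger_force: 15.0
clock: 9.75
tool_pos: [0.6278, -0.1273, 0.1051]
eef_rot: [0.006, 1.0, 0.0, -0.001]
contact_force: [-0.0, 0.5, -0.3]
opening: 0.626
finger_force: 15.0
clock: 10.0
tool_pos: [0.635, -0.1382, 0.1048]
eef_rot: [0.007, 1.0, 0.0, -0.001]
contact_force: [0.5, 0.7, -0.4]
opening: 0.627
finger_force: 15.0
```

View pics/c4.png

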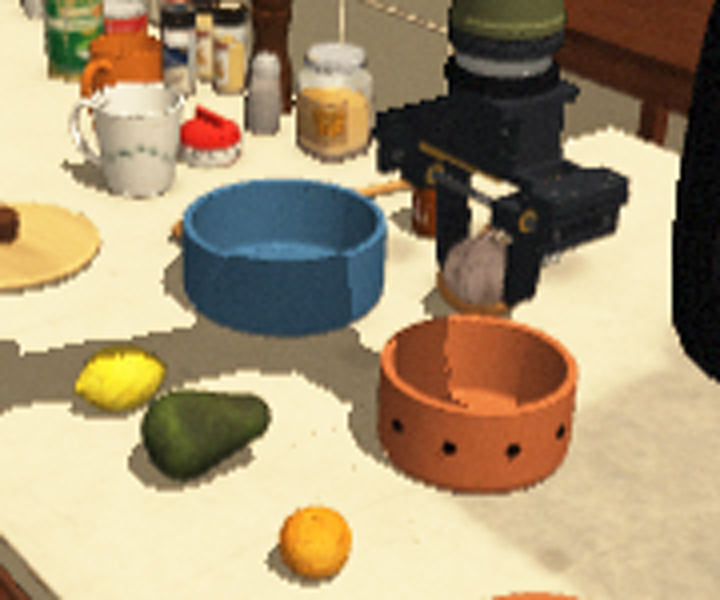

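```bash
python3 -m jog '[{"wx":0,"wy":0,"wz":0,"dx":0,"dy":0,"dz":-0.08,"hand":1},{"wx":0,"wy":0,"wz":0,"dx":0,"dy":0,"dz":-0.1,"hand":1},{"wx":0,"wy":0,"wz":0,"dx":0,"dy":0,"dz":-0.1,"hand":1},{"wx":0,"wy":0,"wz":0,"dx":0,"dy":0,"dz":-0.06,"hand":1},{"wx":0,"wy":0,"wz":0,"dx":0,"dy":0,"dz":0,"hand":1}]'; python3 -m jog '[{"wx":0,"wy":0,"wz":0,"dx":0,"dy":0,"dz":-0.05,"hand":1},{"wx":0,"wy":0,"wz":0,"dx":0,"dy":0,"dz":-0.05,"hand":1},{"wx":0,"wy":0,"wz":0,"dx":0,"dy":0,"dz":0,"hand":1}]'
```

```text
clock: 10.52
tool_pos: [0.6327, -0.1356, 0.018]
eef_rot: [0.004, 1.0, 0.001, -0.004]
contact_force: [-0.3, 0.1, -0.4]
opening: 0.627
finger_force: 15.0
clock: 10.77
tool_pos: [0.6348, -0.1372, -0.0054]
eef_rot: [0.006, 1.0, 0.0, -0.001]
contact_force: [-0.0, 0.7, -0.3]
opening: 0.629
finger_force: 15.0
```

```bash
python3 -m jog '[{"wx":0,"wy":0,"wz":0,"dx":0,"dy":0,"dz":-0.008,"hand":1},{"wx":0,"wy":0,"wz":0,"dx":0,"dy":0,"dz":0,"hand":0.2},{"wx":0,"wy":0,"wz":0,"dx":0,"dy":0,"dz":0,"hand":0.2},{"wx":0,"wy":0,"wz":0,"dx":0,"dy":0,"dz":0,"hand":0.2},{"wx":0,"wy":0,"wz":0,"dx":0,"dy":0,"dz":0,"hand":0.2}]'; python3 -m jog '[{"wx":0,"wy":0,"wz":0,"dx":0,"dy":0,"dz":0,"hand":0.2},{"wx":0,"wy":0,"wz":0,"dx":0,"dy":0,"dz":0,"hand":0.2},{"wx":0,"wy":0,"wz":0,"dx":0,"dy":0,"dz":0.05,"hand":0.2},{"wx":0,"wy":0,"wz":0,"dx":0,"dy":0,"dz":0.1,"hand":0.2},{"wx":0,"wy":0,"wz":0,"dx":0,"dy":0,"dz":0.15,"hand":0.2}]'
```

```text
clock: 11.18
tool_pos: [0.6365, -0.1377, -0.0051]
eef_rot: [0.006, 1.0, -0.0, 0.001]
contact_force: [0.1, -0.2, 0.3]
opening: 0.798
finger_force: 0.0
clock: 11.6
tool_pos: [0.6335, -0.1374, 0.068]
eef_rot: [0.006, 1.0, 0.0, -0.003]
contact_force: [1.1, -0.2, 0.2]
opening: 0.803
finger_force: 0.0
```

```bash
python3 -m jog '[{"wx":0,"wy":0,"wz":0,"dx":-0.05,"dy":0.05,"dz":0.08,"hand":0.2},{"wx":0,"wy":0,"wz":0,"dx":-0.102,"dy":0.105,"dz":0,"hand":0.2},{"wx":0,"wy":0,"wz":0,"dx":-0.102,"dy":0.105,"dz":0,"hand":0.2},{"wx":0,"wy":0,"wz":0,"dx":-0.102,"dy":0.105,"dz":0,"hand":0.2},{"wx":0,"wy":0,"wz":0,"dx":-0.102,"dy":0.105,"dz":0,"hand":0.2}]'; python3 -m jog '[{"wx":0,"wy":0,"wz":0,"dx":-0.102,"dy":0.105,"dz":0,"hand":0.2},{"wx":0,"wy":0,"wz":0,"dx":-0.102,"dy":0.105,"dz":0,"hand":0.2},{"wx":0,"wy":0,"wz":0,"dx":-0.1,"dy":0.105,"dz":0,"hand":0.2},{"wx":0,"wy":0,"wz":0,"dx":0,"dy":0,"dz":0,"hand":0.2},{"wx":0,"wy":0,"wz":0,"dx":0,"dy":0,"dz":0,"hand":0.2}]';  python3 - <<'E'
from loc import *
a=snap('top','t5')[:,:,::-1];b=snap('side','s5')[:,:,::-1]
s=r.get_state();print(s['tool_pos'],s['eef_rot'])
for n in('lemon','garlic'):
  for d in r.masks_of('side',n)[:4]:
    uv,A=hullcen(d['region']);P=ell(.0385,.0255,.026,0) if n=='lemon' else M[n];print(n,d['p'],d['bbox'],loc('side',P,uv))
cv2.imwrite('pics/c5.png',np.hstack([cv2.resize(a[140:270,230:360],(400,400),interpolation=cv2.INTER_CUBIC),cv2.resize(b[140:270,200:330],(400,400),interpolation=cv2.INTER_CUBIC)]))
E
```

```text
clock: 12.02
tool_pos: [0.5206, -0.0192, 0.0905]
eef_rot: [0.006, 1.0, 0.0, 0.001]
contact_force: [0.6, 0.3, -0.6]
opening: 0.8
finger_force: 0.0
clock: 12.43
tool_pos: [0.4447, 0.0608, 0.0902]
eef_rot: [0.003, 1.0, 0.0, 0.0]
contact_force: [0.9, -0.1, 0.3]
opening: 0.799
finger_force: 0.0
[0.44666612 0.05825764 0.08982356] [ 6.12164028e-03  9.99980833e-01 -1.30862172e-04  9.17146808e-04]
lemon 0.73 [219.3, 207.2, 237.4, 223.3] [0.44421565 0.05966527]
garlic 0.7 [136.3, 162.8, 153.9, 172.2] [0.3604935  0.55680565]
garlic 0.49 [182.6, 153.7, 198.5, 165.5] [0.53856118 0.53429324]
garlic 0.44 [235.4, 217.6, 268.3, 239.0] [ 0.45461749 -0.03517447]
```

View pics/c5.png

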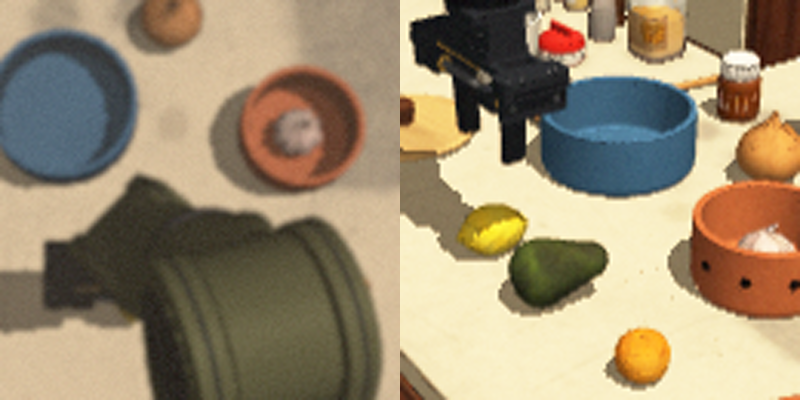

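The garlic stands in the keeper (top crop about (298,130)). Next is the lemon.

```bash
python3 -m jog '[{"wx":0,"wy":0,"wz":0,"dx":-0.008,"dy":0.004,"dz":-0.1,"hand":0.2},{"wx":0,"wy":0,"wz":0,"dx":0,"dy":0,"dz":-0.12,"hand":0.2},{"wx":0,"wy":0,"wz":0,"dx":0,"dy":0,"dz":-0.12,"hand":0.2},{"wx":0,"wy":0,"wz":0,"dx":0,"dy":0,"dz":-0.06,"hand":0.2},{"wx":0,"wy":0,"wz":0,"dx":0,"dy":0,"dz":-0.024,"hand":0.2}]'; python3 -m jog '[{"wx":0,"wy":0,"wz":0,"dx":0,"dy":0,"dz":0,"hand":0.2},{"wx":0,"wy":0,"wz":0,"dx":0,"dy":0,"dz":0,"hand":1},{"wx":0,"wy":0,"wz":0,"dx":0,"dy":0,"dz":0,"hand":1},{"wx":0,"wy":0,"wz":0,"dx":0,"dy":0,"dz":0,"hand":1},{"wx":0,"wy":0,"wz":0,"dx":0,"dy":0,"dz":0,"hand":1}]' 15; python3 -m jog '[{"wx":0,"wy":0,"wz":0,"dx":0,"dy":0,"dz":0,"hand":1},{"wx":0,"wy":0,"wz":0,"dx":0,"dy":0,"dz":0,"hand":1},{"wx":0,"wy":0,"wz":0,"dx":0,"dy":0,"dz":0,"hand":1},{"wx":0,"wy":0,"wz":0,"dx":0,"dy":0,"dz":0,"hand":1}]'
```

```text
clock: 13.05
tool_pos: [0.4442, 0.0576, -0.0056]
eef_rot: [0.007, 1.0, -0.002, -0.003]
contact_force: [0.1, 0.2, 0.5]
opening: 0.802
finger_force: 0.0
clock: 13.47
tool_pos: [0.4447, 0.059, -0.0031]
eef_rot: [0.006, 1.0, -0.001, -0.001]
contact_force: [0.7, -0.8, 0.7]
opening: 0.55
finger_force: 15.0
clock: 13.8
tool_pos: [0.4447, 0.059, -0.0032]
eef_rot: [0.006, 1.0, -0.001, -0.001]
contact_force: [-0.3, -0.4, 6.2]
opening: 0.55
finger_force: 15.1
```

```bash
python3 -m jog '[{"wx":0,"wy":0,"wz":0,"dx":0,"dy":0,"dz":0,"hand":0.2},{"wx":0,"wy":0,"wz":0,"dx":0,"dy":0,"dz":0,"hand":0.2},{"wx":0,"wy":0,"wz":0,"dx":0,"dy":0,"dz":0,"hand":0.2},{"wx":0,"wy":0,"wz":0,"dx":0,"dy":0,"dz":0,"hand":0.2},{"wx":0,"wy":0,"wz":0,"dx":0,"dy":0,"dz":0,"hand":0.2}]';python3 -m jog '[{"wx":0,"wy":0,"wz":0,"dx":0,"dy":0,"dz":0,"hand":0.2},{"wx":0,"wy":0,"wz":0,"dx":0,"dy":0,"dz":-0.025,"hand":0.2},{"wx":0,"wy":0,"wz":0,"dx":0,"dy":0,"dz":-0.025,"hand":0.2},{"wx":0,"wy":0,"wz":0,"dx":0,"dy":0,"dz":0,"hand":0.2},{"wx":0,"wy":0,"wz":0,"dx":0,"dy":0,"dz":0,"hand":0.2}]'; python3 -m jog '[{"wx":0,"wy":0,"wz":0,"dx":0,"dy":0,"dz":0,"hand":1},{"wx":0,"wy":0,"wz":0,"dx":0,"dy":0,"dz":0,"hand":1},{"wx":0,"wy":0,"wz":0,"dx":0,"dy":0,"dz":0,"hand":1},{"wx":0,"wy":0,"wz":0,"dx":0,"dy":0,"dz":0,"hand":1},{"wx":0,"wy":0,"wz":0,"dx":0,"dy":0,"dz":0,"hand":1}]' 20; python3 -m jog '[{"wx":0,"wy":0,"wz":0,"dx":0,"dy":0,"dz":0,"hand":1},{"wx":0,"wy":0,"wz":0,"dx":0,"dy":0,"dz":0,"hand":1},{"wx":0,"wy":0,"wz":0,"dx":0,"dy":0,"dz":0,"hand":1}]'
```

```text
clock: 14.22
tool_pos: [0.4439, 0.0592, -0.0037]
eef_rot: [0.006, 1.0, -0.001, -0.002]
contact_force: [-0.9, 0.3, -0.6]
opening: 0.805
finger_force: 0.0
clock: 14.63
tool_pos: [0.4446, 0.059, -0.0129]
eef_rot: [0.006, 1.0, -0.001, -0.003]
contact_force: [-0.1, -1.3, 0.3]
opening: 0.801
finger_force: 0.0
clock: 15.05
tool_pos: [0.4449, 0.0591, -0.0126]
eef_rot: [0.006, 1.0, -0.001, -0.002]
contact_force: [-0.1, -0.1, 0.7]
opening: 0.554
finger_force: 20.0
clock: 15.3
tool_pos: [0.4449, 0.0591, -0.0127]
eef_rot: [0.006, 1.0, -0.001, -0.002]
contact_force: [-0.1, 0.8, 2.9]
opening: 0.553
finger_force: 20.0
```

```bash
python3 -m jog '[{"wx":0,"wy":0,"wz":0,"dx":0,"dy":0,"dz":0.1,"hand":1},{"wx":0,"wy":0,"wz":0,"dx":0,"dy":0,"dz":0.12,"hand":1},{"wx":0,"wy":0,"wz":0,"dx":0,"dy":0,"dz":0.12,"hand":1},{"wx":0,"wy":0,"wz":0,"dx":0,"dy":0,"dz":0.1,"hand":1},{"wx":0,"wy":0,"wz":0,"dx":0,"dy":0,"dz":0,"hand":1}]'; python3 -m jog '[{"wx":0,"wy":0,"wz":0,"dx":0.126,"dy":0.067,"dz":0,"hand":1},{"wx":0,"wy":0,"wz":0,"dx":0.126,"dy":0.067,"dz":0,"hand":1},{"wx":0,"wy":0,"wz":0,"dx":0.126,"dy":0.067,"dz":0,"hand":1},{"wx":0,"wy":0,"wz":0,"dx":0.126,"dy":0.067,"dz":0,"hand":1},{"wx":0,"wy":0,"wz":0,"dx":0.126,"dy":0.067,"dz":0,"hand":1}]'; python3 -m jog '[{"wx":0,"wy":0,"wz":0,"dx":0.126,"dy":0.067,"dz":0,"hand":1},{"wx":0,"wy":0,"wz":0,"dx":0.126,"dy":0.067,"dz":0,"hand":1},{"wx":0,"wy":0,"wz":0,"dx":0,"dy":0,"dz":0,"hand":1},{"wx":0,"wy":0,"wz":0,"dx":0,"dy":0,"dz":0,"hand":1}]'; python3 - <<'E'
from pots import *
a=snap('top','t6')[:,:,::-1];b=snap('side','s6')[:,:,::-1]
pots(dict(side=b))
E
```

```text
clock: 15.72
tool_pos: [0.4479, 0.0596, 0.0892]
eef_rot: [0.007, 1.0, -0.0, 0.002]
contact_force: [-0.5, -0.8, -0.3]
opening: 0.552
finger_force: 20.0
clock: 16.13
tool_pos: [0.6046, 0.1429, 0.0846]
eef_rot: [0.007, 1.0, -0.002, -0.001]
contact_force: [0.2, -0.4, -0.3]
opening: 0.549
finger_force: 20.0
clock: 16.47
tool_pos: [0.667, 0.1774, 0.0839]
eef_rot: [0.007, 1.0, -0.001, -0.001]
contact_force: [0.4, -1.1, -0.3]
opening: 0.551
finger_force: 20.0
fruit_crock side 1.0 [270.7    183.5857] [0.6672 0.1485] 1667.5 1807.381974937045 (246, 165, 51, 39)
fruit_crock side 1.15 [270.442  183.6159] [0.6663 0.1488] 1644.0 1808.0090088050347 (246, 165, 50, 39)
fruit_crock side 1.3 [270.4534 183.5913] [0.6665 0.149 ] 1634.0 1807.472246066318 (246, 165, 50, 39)
garlic_keeper side 1.0 [318.8674 215.0233] [ 0.6592 -0.1117] 2325.0 1865.6171051696874 (281, 184, 63, 72)
garlic_keeper side 1.15 [318.8173 214.9557] [ 0.6594 -0.1113] 2291.0 1864.3017825449351 (282, 184, 62, 72)
garlic_keeper side 1.3 [318.5339 219.9752] [ 0.639  -0.1324] 1832.5 1961.5929333288223 (295, 196, 49, 47)
```

```bash
python3 -m jog '[{"wx":0,"wy":0,"wz":0,"dx":0,"dy":0,"dz":-0.07,"hand":1},{"wx":0,"wy":0,"wz":0,"dx":0,"dy":0,"dz":-0.07,"hand":1},{"wx":0,"wy":0,"wz":0,"dx":0,"dy":0,"dz":-0.07,"hand":1},{"wx":0,"wy":0,"wz":0,"dx":0,"dy":0,"dz":-0.06,"hand":1},{"wx":0,"wy":0,"wz":0,"dx":0,"dy":0,"dz":0,"hand":1}]'; python3 -m jog '[{"wx":0,"wy":0,"wz":0,"dx":0,"dy":0,"dz":-0.04,"hand":1},{"wx":0,"wy":0,"wz":0,"dx":0,"dy":0,"dz":-0.035,"hand":1},{"wx":0,"wy":0,"wz":0,"dx":0,"dy":0,"dz":0,"hand":1},{"wx":0,"wy":0,"wz":0,"dx":0,"dy":0,"dz":0,"hand":1}]'
```

```text
clock: 16.98
tool_pos: [0.6634, 0.1741, 0.0147]
eef_rot: [0.006, 1.0, -0.003, -0.004]
contact_force: [-1.1, -0.1, -1.2]
opening: 0.553
finger_force: 20.0
clock: 17.32
tool_pos: [0.6666, 0.1765, -0.0005]
eef_rot: [0.007, 1.0, -0.001, -0.001]
contact_force: [0.2, 0.2, -0.8]
opening: 0.552
finger_force: 20.0
```

```bash
python3 -m jog '[{"wx":0,"wy":0,"wz":0,"dx":0,"dy":0,"dz":-0.02,"hand":1},{"wx":0,"wy":0,"wz":0,"dx":0,"dy":0,"dz":0,"hand":1},{"wx":0,"wy":0,"wz":0,"dx":0,"dy":0,"dz":0,"hand":0.35},{"wx":0,"wy":0,"wz":0,"dx":0,"dy":0,"dz":0,"hand":0.35},{"wx":0,"wy":0,"wz":0,"dx":0,"dy":0,"dz":0,"hand":0.35}]'; python3 -m jog '[{"wx":0,"wy":0,"wz":0,"dx":0,"dy":0,"dz":0,"hand":0.35},{"wx":0,"wy":0,"wz":0,"dx":0,"dy":0,"dz":0,"hand":0.35},{"wx":0,"wy":0,"wz":0,"dx":0,"dy":0,"dz":0.04,"hand":0.35},{"wx":0,"wy":0,"wz":0,"dx":0,"dy":0,"dz":0.08,"hand":0.35},{"wx":0,"wy":0,"wz":0,"dx":0,"dy":0,"dz":0.12,"hand":0.35}]';  python3 -m jog '[{"wx":0,"wy":0,"wz":0,"dx":-0.04,"dy":-0.04,"dz":0.12,"hand":0.2},{"wx":0,"wy":0,"wz":-0.06,"dx":-0.07,"dy":-0.14,"dz":0,"hand":0.2},{"wx":0,"wy":0,"wz":-0.06,"dx":-0.07,"dy":-0.14,"dz":0,"hand":0.2},{"wx":0,"wy":0,"wz":-0.06,"dx":-0.07,"dy":-0.14,"dz":0,"hand":0.2},{"wx":0,"wy":0,"wz":-0.06,"dx":-0.07,"dy":-0.14,"dz":0,"hand":0.2}]'
```

```text
clock: 17.73
tool_pos: [0.6671, 0.1767, -0.0049]
eef_rot: [0.007, 1.0, -0.001, -0.0]
contact_force: [-0.2, 0.1, -0.1]
opening: 0.648
finger_force: 0.0
clock: 18.15
tool_pos: [0.6649, 0.1756, 0.0535]
eef_rot: [0.006, 1.0, -0.002, -0.003]
contact_force: [1.0, 0.8, 0.3]
opening: 0.648
finger_force: 0.0
clock: 18.57
tool_pos: [0.5862, 0.0252, 0.0859]
eef_rot: [0.247, 0.969, -0.001, -0.0]
contact_force: [-0.6, 0.2, 0.1]
opening: 0.801
finger_force: 0.0
```

```bash
python3 -m jog '[{"wx":0,"wy":0,"wz":-0.06,"dx":-0.067,"dy":-0.105,"dz":0,"hand":0.2},{"wx":0,"wy":0,"wz":-0.06,"dx":-0.067,"dy":-0.105,"dz":0,"hand":0.2},{"wx":0,"wy":0,"wz":-0.06,"dx":-0.067,"dy":-0.105,"dz":0,"hand":0.2},{"wx":0,"wy":0,"wz":-0.06,"dx":-0.067,"dy":-0.105,"dz":0,"hand":0.2},{"wx":0,"wy":0,"wz":-0.06,"dx":-0.067,"dy":-0.105,"dz":0,"hand":0.2}]'; python3 -m jog '[{"wx":0,"wy":0,"wz":-0.06,"dx":-0.067,"dy":-0.105,"dz":0,"hand":0.2},{"wx":0,"wy":0,"wz":-0.06,"dx":-0.067,"dy":-0.105,"dz":0,"hand":0.2},{"wx":0,"wy":0,"wz":-0.06,"dx":-0.067,"dy":-0.105,"dz":0,"hand":0.2},{"wx":0,"wy":0,"wz":-0.05,"dx":0,"dy":0,"dz":0,"hand":0.2},{"wx":0,"wy":0,"wz":0,"dx":0,"dy":0,"dz":0,"hand":0.2}]'; python3 - <<'E'
from h import *
a=snap('top','t7')[:,:,::-1];b=snap('side','s7')[:,:,::-1]
s=r.get_state();print(s['tool_pos'],s['eef_rot'],s['q'])
cv2.imwrite('pics/c7.png',np.hstack([cv2.resize(a[140:270,200:330],(400,400),interpolation=cv2.INTER_CUBIC),cv2.resize(b[140:270,220:350],(400,400),interpolation=cv2.INTER_CUBIC)]))
E
```

```text
clock: 18.98
tool_pos: [0.5026, -0.1056, 0.0857]
eef_rot: [0.522, 0.853, -0.0, -0.0]
contact_force: [0.0, 0.0, 0.2]
opening: 0.798
finger_force: 0.0
clock: 19.4
tool_pos: [0.4521, -0.1853, 0.0854]
eef_rot: [0.703, 0.711, -0.001, -0.001]
contact_force: [0.5, -0.2, 0.7]
opening: 0.796
finger_force: 0.0
[ 0.45394436 -0.18265544  0.08531962] [ 6.99440564e-01  7.14690363e-01  5.24493194e-04 -5.53595987e-04] [ 0.44276161  0.73374806 -0.24787281  2.0735007   0.44841174  0.38509377
 -0.14093912]
```

View pics/c7.png

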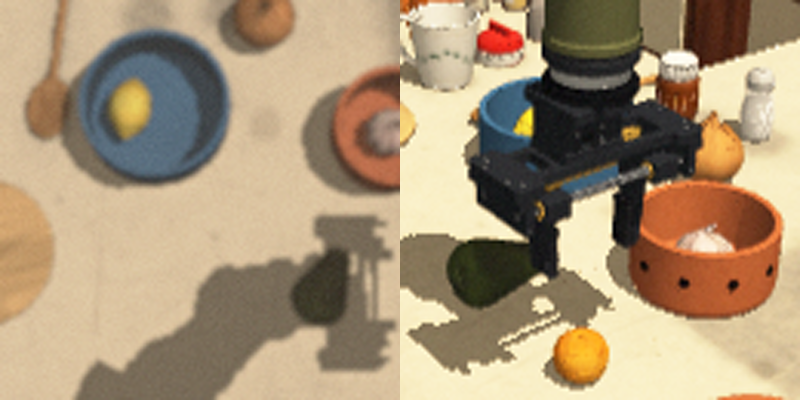

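```bash
python3 -m jog '[{"wx":0,"wy":0,"wz":0,"dx":-0.038,"dy":-0.037,"dz":0,"hand":0.2},{"wx":0,"wy":0,"wz":0,"dx":0,"dy":0,"dz":-0.09,"hand":0.2},{"wx":0,"wy":0,"wz":0,"dx":0,"dy":0,"dz":-0.09,"hand":0.2},{"wx":0,"wy":0,"wz":0,"dx":0,"dy":0,"dz":-0.09,"hand":0.2},{"wx":0,"wy":0,"wz":0,"dx":0,"dy":0,"dz":0,"hand":0.2}]'; python3 -m jog '[{"wx":0,"wy":0,"wz":0,"dx":0,"dy":0,"dz":-0.06,"hand":0.2},{"wx":0,"wy":0,"wz":0,"dx":0,"dy":0,"dz":-0.06,"hand":0.2},{"wx":0,"wy":0,"wz":0,"dx":0,"dy":0,"dz":0,"hand":0.2},{"wx":0,"wy":0,"wz":0,"dx":0,"dy":0,"dz":0,"hand":0.2}]'
```

```text
clock: 19.92
tool_pos: [0.4415, -0.1914, 0.0144]
eef_rot: [0.699, 0.715, -0.001, -0.004]
contact_force: [-0.2, -0.2, 0.1]
opening: 0.799
finger_force: 0.0
clock: 20.25
tool_pos: [0.4431, -0.1923, -0.0124]
eef_rot: [0.7, 0.714, -0.0, -0.002]
contact_force: [0.5, -0.9, 0.7]
opening: 0.799
finger_force: 0.0
```

Lower 6 mm more, grip, lift.

```bash
python3 -m jog '[{"wx":0,"wy":0,"wz":0,"dx":0,"dy":0,"dz":-0.024,"hand":0.2},{"wx":0,"wy":0,"wz":0,"dx":0,"dy":0,"dz":0,"hand":0.2},{"wx":0,"wy":0,"wz":0,"dx":0,"dy":0,"dz":0,"hand":1},{"wx":0,"wy":0,"wz":0,"dx":0,"dy":0,"dz":0,"hand":1},{"wx":0,"wy":0,"wz":0,"dx":0,"dy":0,"dz":0,"hand":1}]' 15; python3 -m jog '[{"wx":0,"wy":0,"wz":0,"dx":0,"dy":0,"dz":0,"hand":1},{"wx":0,"wy":0,"wz":0,"dx":0,"dy":0,"dz":0,"hand":1},{"wx":0,"wy":0,"wz":0,"dx":0,"dy":0,"dz":0,"hand":1},{"wx":0,"wy":0,"wz":0,"dx":0,"dy":0,"dz":0,"hand":1},{"wx":0,"wy":0,"wz":0,"dx":0,"dy":0,"dz":0,"hand":1}]'; python3 -m jog '[{"wx":0,"wy":0,"wz":0,"dx":0,"dy":0,"dz":0.1,"hand":1},{"wx":0,"wy":0,"wz":0,"dx":0,"dy":0,"dz":0.12,"hand":1},{"wx":0,"wy":0,"wz":0,"dx":0,"dy":0,"dz":0.12,"hand":1},{"wx":0,"wy":0,"wz":0,"dx":0,"dy":0,"dz":0.1,"hand":1},{"wx":0,"wy":0,"wz":0,"dx":0,"dy":0,"dz":0,"hand":1}]'; python3 - <<'E'
from pots import *
a=snap('top','t8')[:,:,::-1];b=snap('side','s8')[:,:,::-1]
for d in r.masks_of('top','lemon')[:2]:
    uv,A=hullcen(d['region']);print(d['p'],uv,back('top',*uv,.031))
h=cv2.cvtColor(b,cv2.COLOR_BGR2HSV)
E
```

```text
clock: 20.67
tool_pos: [0.4434, -0.1928, -0.0184]
eef_rot: [0.701, 0.713, -0.0, -0.001]
contact_force: [0.5, -0.3, 0.0]
opening: 0.597
finger_force: 0.0
clock: 21.08
tool_pos: [0.4435, -0.1928, -0.0185]
eef_rot: [0.701, 0.713, -0.0, -0.001]
contact_force: [-1.1, -0.8, 6.0]
opening: 0.515
finger_force: 14.6
clock: 21.5
tool_pos: [0.4451, -0.1935, 0.0947]
eef_rot: [0.701, 0.713, 0.001, 0.002]
contact_force: [-0.2, 1.0, -0.8]
opening: 0.514
finger_force: 14.8
0.58 [241.8433 174.67  ] [0.6631 0.1758 0.031 ]
```

```bash
python3 -m jog '[{"wx":0,"wy":0,"wz":0,"dx":0.05,"dy":0.067,"dz":0,"hand":1},{"wx":0,"wy":0,"wz":0,"dx":0.088,"dy":0.118,"dz":0,"hand":1},{"wx":0,"wy":0,"wz":0,"dx":0.088,"dy":0.118,"dz":0,"hand":1},{"wx":0,"wy":0,"wz":0,"dx":0.088,"dy":0.118,"dz":0,"hand":1},{"wx":0,"wy":0,"wz":0,"dx":0.088,"dy":0.118,"dz":0,"hand":1}]'; python3 -m jog '[{"wx":0,"wy":0,"wz":0,"dx":0.088,"dy":0.118,"dz":0,"hand":1},{"wx":0,"wy":0,"wz":0,"dx":0.088,"dy":0.118,"dz":0,"hand":1},{"wx":0,"wy":0,"wz":0,"dx":0.088,"dy":0.118,"dz":0,"hand":1},{"wx":0,"wy":0,"wz":0,"dx":0.088,"dy":0.118,"dz":0,"hand":1},{"wx":0,"wy":0,"wz":0,"dx":0.088,"dy":0.118,"dz":0,"hand":1}]';python3 -m jog '[{"wx":0,"wy":0,"wz":0,"dx":0.044,"dy":0.058,"dz":0,"hand":1},{"wx":0,"wy":0,"wz":0,"dx":0,"dy":0,"dz":0,"hand":1},{"wx":0,"wy":0,"wz":0,"dx":0,"dy":0,"dz":0,"hand":1}]'
```

```text
clock: 22.07
tool_pos: [0.5432, -0.0564, 0.0892]
eef_rot: [0.701, 0.713, -0.002, -0.002]
contact_force: [0.1, -0.2, 0.5]
opening: 0.509
finger_force: 14.8
clock: 22.48
tool_pos: [0.6531, 0.091, 0.0887]
eef_rot: [0.701, 0.714, -0.002, -0.002]
contact_force: [1.1, 0.3, -1.7]
opening: 0.514
finger_force: 14.8
clock: 22.73
tool_pos: [0.6634, 0.1052, 0.0886]
eef_rot: [0.7, 0.714, -0.002, -0.002]
contact_force: [-0.8, -0.0, -0.9]
opening: 0.514
finger_force: 14.8
```

```bash
python3 -m jog '[{"wx":0,"wy":0,"wz":0,"dx":0.008,"dy":-0.01,"dz":-0.07,"hand":1},{"wx":0,"wy":0,"wz":0,"dx":0,"dy":0,"dz":-0.08,"hand":1},{"wx":0,"wy":0,"wz":0,"dx":0,"dy":0,"dz":-0.08,"hand":1},{"wx":0,"wy":0,"wz":0,"dx":0,"dy":0,"dz":-0.06,"hand":1},{"wx":0,"wy":0,"wz":0,"dx":0,"dy":0,"dz":0,"hand":1}]'; python3 -m jog '[{"wx":0,"wy":0,"wz":0,"dx":0,"dy":0,"dz":-0.045,"hand":1},{"wx":0,"wy":0,"wz":0,"dx":0,"dy":0,"dz":-0.045,"hand":1},{"wx":0,"wy":0,"wz":0,"dx":0,"dy":0,"dz":0,"hand":1},{"wx":0,"wy":0,"wz":0,"dx":0,"dy":0,"dz":0,"hand":1}]'
```

```text
clock: 23.15
tool_pos: [0.6628, 0.0989, 0.0143]
eef_rot: [0.701, 0.713, -0.005, -0.003]
contact_force: [-0.3, 0.3, -1.1]
opening: 0.517
finger_force: 14.8
clock: 23.48
tool_pos: [0.6664, 0.1014, -0.0042]
eef_rot: [0.701, 0.713, -0.001, -0.001]
contact_force: [-1.1, 0.0, -0.0]
opening: 0.512
finger_force: 14.8
```

```bash
python3 -m jog '[{"wx":0,"wy":0,"wz":0,"dx":0,"dy":0,"dz":-0.014,"hand":1},{"wx":0,"wy":0,"wz":0,"dx":0,"dy":0,"dz":0,"hand":1},{"wx":0,"wy":0,"wz":0,"dx":0,"dy":0,"dz":0,"hand":0.35},{"wx":0,"wy":0,"wz":0,"dx":0,"dy":0,"dz":0,"hand":0.35},{"wx":0,"wy":0,"wz":0,"dx":0,"dy":0,"dz":0,"hand":0.35}]'; python3 -m jog '[{"wx":0,"wy":0,"wz":0,"dx":0,"dy":0,"dz":0,"hand":0.35},{"wx":0,"wy":0,"wz":0,"dx":0,"dy":0,"dz":0,"hand":0.35},{"wx":0,"wy":0,"wz":0,"dx":0,"dy":0,"dz":0.04,"hand":0.35},{"wx":0,"wy":0,"wz":0,"dx":0,"dy":0,"dz":0.1,"hand":0.35},{"wx":0,"wy":0,"wz":0,"dx":0,"dy":0,"dz":0.14,"hand":0.35}]';  python3 -m jog '[{"wx":0,"wy":0,"wz":0,"dx":-0.05,"dy":-0.07,"dz":0.14,"hand":0.35},{"wx":0,"wy":0,"wz":0,"dx":-0.05,"dy":-0.14,"dz":0,"hand":0.35},{"wx":0,"wy":0,"wz":0,"dx":-0.05,"dy":-0.14,"dz":0,"hand":0.35},{"wx":0,"wy":0,"wz":0,"dx":-0.05,"dy":-0.14,"dz":0,"hand":0.35},{"wx":0,"wy":0,"wz":0,"dx":-0.05,"dy":-0.14,"dz":0,"hand":0.35}]';python3 -m jog '[{"wx":0,"wy":0,"wz":0,"dx":-0.05,"dy":-0.14,"dz":0,"hand":0.35},{"wx":0,"wy":0,"wz":0,"dx":-0.05,"dy":-0.14,"dz":0,"hand":0.35},{"wx":0,"wy":0,"wz":0,"dx":-0.05,"dy":-0.14,"dz":0,"hand":0.35},{"wx":0,"wy":0,"wz":0,"dx":-0.05,"dy":-0.14,"dz":0,"hand":0.35},{"wx":0,"wy":0,"wz":0,"dx":-0.05,"dy":-0.14,"dz":0,"hand":0.35}]'
```

```text
clock: 23.9
tool_pos: [0.6671, 0.1017, -0.0069]
eef_rot: [0.701, 0.713, 0.0, -0.001]
contact_force: [0.1, 0.3, -0.2]
opening: 0.65
finger_force: 0.0
clock: 24.32
tool_pos: [0.6644, 0.101, 0.0613]
eef_rot: [0.701, 0.713, -0.003, -0.003]
contact_force: [0.3, -1.2, 0.6]
opening: 0.651
finger_force: 0.0
clock: 24.73
tool_pos: [0.6039, -0.0574, 0.0989]
eef_rot: [0.701, 0.713, 0.0, -0.0]
contact_force: [0.1, -0.8, -0.3]
opening: 0.65
finger_force: 0.0
clock: 25.15
tool_pos: [0.5412, -0.2327, 0.0986]
eef_rot: [0.701, 0.713, -0.0, -0.001]
contact_force: [-0.2, 0.3, 0.5]
opening: 0.651
finger_force: 0.0
```

```bash
python3 -m jog '[{"wx":0,"wy":0,"wz":0,"dx":-0.05,"dy":-0.14,"dz":0,"hand":0.35},{"wx":0,"wy":0,"wz":0,"dx":-0.05,"dy":-0.14,"dz":0,"hand":0.35},{"wx":0,"wy":0,"wz":0,"dx":-0.05,"dy":-0.14,"dz":0,"hand":0.35},{"wx":0,"wy":0,"wz":0,"dx":0,"dy":0,"dz":0,"hand":0.35},{"wx":0,"wy":0,"wz":0,"dx":0,"dy":0,"dz":0,"hand":0.35}]'; python3 - <<'E'
from pots import *
a=snap('top','t9')[:,:,::-1];b=snap('side','s9')[:,:,::-1]
s=r.get_state();print(s['tool_pos'],s['eef_rot'])
for c in('top','side'):
  for n in('keeper_lid','garlic_keeper'):
    for d in r.masks_of(c,n)[:1]:
      uv,A=hullcen(d['region']);print(c,n,d['p'],loc(c,M[n],uv),A)
A=cv2.resize(a[140:215,215:355],(790,423),interpolation=cv2.INTER_CUBIC)
cv2.imwrite('pics/c9.png',A)
E
```

```text
clock: 25.57
tool_pos: [0.5025, -0.3396, 0.0982]
eef_rot: [0.703, 0.711, -0.001, -0.001]
contact_force: [0.5, 0.0, 0.2]
opening: 0.65
finger_force: 0.0
[ 0.505  -0.3349  0.0983] [ 0.7006  0.7136  0.0004 -0.001 ]
top keeper_lid 0.71 [ 0.4956 -0.3406] 718.5
top garlic_keeper 0.97 [ 0.6335 -0.139 ] 1327.0
side keeper_lid 0.85 [ 0.4961 -0.3618] 1987.5
side garlic_keeper 0.79 [ 0.6129 -0.119 ] 983.0
```

View pics/c9.png

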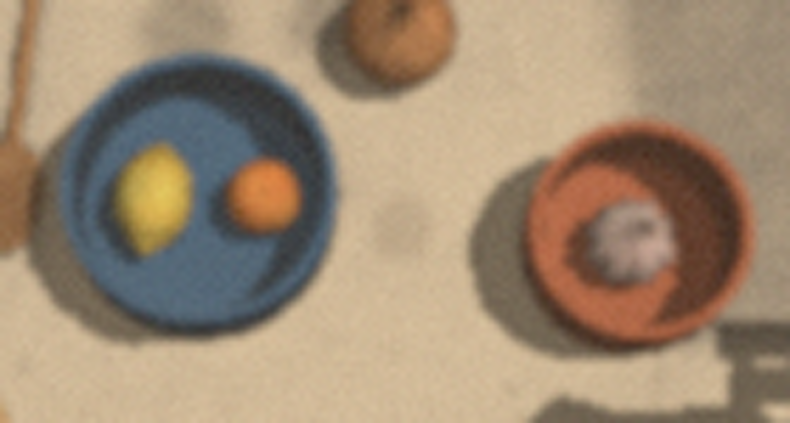

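The lemon and mandarin lie side by side in the crock: rim spans x 60–338, y 53–335 in the crop. The garlic is in the keeper: rim spans x 528–755, y 120–348.

```bash
python3 - <<'E'
from loc import *
for n,x,y in(('fruit_crock',199,194),('garlic_keeper',641.5,234)):
    u,v=215+(x+.5)/5.643-.5,140+(y+.5)/5.64-.5;print(n,u,v,loc('top',M[n],[u,v]))
a=cv2.imread('pics/t9.png')
# edge-based: fit rim outer circle by maximizing gradient along projected hull
for n,g in(('fruit_crock',(.666,.148)),('garlic_keeper',(.635,-.137))):
  for c,f in(('top','t9'),('side','s1' if n!='fruit_crock' else 's9')):
    im=cv2.GaussianBlur(cv2.imread(f'pics/{f}.png').astype(np.float32),(0,0),.8)
    best=[]
    for dx in np.arange(-.014,.0141,.001):
      for dy in np.arange(-.014,.0141,.001):
        P=M[n]+[g[0]+dx,g[1]+dy,0]
        K,R,t=CI[c];q=(P@R.T+t)@K.T;q=(q[:,:2]/q[:,2:]).astype(np.float32)
        h=cv2.convexHull(q)[:,0];m=h.mean(0);d=np.roll(h,-1,0)-h;L=np.linalg.norm(d,axis=1)
        pts=np.concatenate([h+d*k/4 for k in range(4)]);w=np.tile(L,4);nn=pts-m;nn/=np.linalg.norm(nn,axis=1)[:,None]
        S=lambda z:cv2.remap(im,z[:,0:1].astype(np.float32),z[:,1:2].astype(np.float32),cv2.INTER_LINEAR)[:,0]
        G=np.linalg.norm(S(pts+nn)-S(pts-nn),axis=1)
        best.append(((G*w).sum()/w.sum(),g[0]+dx,g[1]+dy))
    best.sort();B=np.array(best[-8:]);print(n,c,B.mean(0),B[-1])
E
```

```text
fruit_crock 249.85353535353536 173.98581560283688 [0.66228031 0.14519478]
garlic_keeper 328.2692716640085 181.07801418439715 [ 0.63470112 -0.1413174 ]
fruit_crock top [74.89679623  0.6605      0.147     ] [75.40830231  0.66        0.147     ]
fruit_crock side [137.3462162   0.665125    0.14825  ] [138.02990723   0.665        0.148     ]
garlic_keeper top [54.00992298  0.629375   -0.13125   ] [54.10715485  0.629      -0.131     ]
garlic_keeper side [106.33498669   0.636125    -0.13475   ] [107.43470001   0.636       -0.135     ]
```

```bash
python3 -m jog '[{"wx":0,"wy":0,"wz":0,"dx":-0.038,"dy":-0.104,"dz":0,"hand":0.35},{"wx":0,"wy":0,"wz":0,"dx":0,"dy":0,"dz":-0.09,"hand":0.35},{"wx":0,"wy":0,"wz":0,"dx":0,"dy":0,"dz":-0.09,"hand":0.35},{"wx":0,"wy":0,"wz":0,"dx":0,"dy":0,"dz":-0.09,"hand":0.35},{"wx":0,"wy":0,"wz":0,"dx":0,"dy":0,"dz":0,"hand":0.35}]'; python3 -m jog '[{"wx":0,"wy":0,"wz":0,"dx":0,"dy":0,"dz":-0.05,"hand":0.35},{"wx":0,"wy":0,"wz":0,"dx":0,"dy":0,"dz":-0.05,"hand":0.35},{"wx":0,"wy":0,"wz":0,"dx":0,"dy":0,"dz":0,"hand":0.35},{"wx":0,"wy":0,"wz":0,"dx":0,"dy":0,"dz":0,"hand":0.35}]'
```

```text
clock: 26.28
tool_pos: [0.4925, -0.3594, 0.0265]
eef_rot: [0.7, 0.714, -0.001, -0.005]
contact_force: [0.1, 0.7, 0.0]
opening: 0.648
finger_force: 0.0
clock: 26.62
tool_pos: [0.4947, -0.3617, 0.005]
eef_rot: [0.701, 0.713, -0.0, -0.001]
contact_force: [-0.1, 0.0, 0.7]
opening: 0.649
finger_force: 0.0
```

```bash
python3 -m jog '[{"wx":0,"wy":0,"wz":0,"dx":0.003,"dy":0.002,"dz":-0.034,"hand":0.35},{"wx":0,"wy":0,"wz":0,"dx":0,"dy":0,"dz":0,"hand":0.35},{"wx":0,"wy":0,"wz":0,"dx":0,"dy":0,"dz":0,"hand":0.35}]';python3 -m jog '[{"wx":0,"wy":0,"wz":0,"dx":0,"dy":0,"dz":0,"hand":1},{"wx":0,"wy":0,"wz":0,"dx":0,"dy":0,"dz":0,"hand":1},{"wx":0,"wy":0,"wz":0,"dx":0,"dy":0,"dz":0,"hand":1},{"wx":0,"wy":0,"wz":0,"dx":0,"dy":0,"dz":0,"hand":1},{"wx":0,"wy":0,"wz":0,"dx":0,"dy":0,"dz":0,"hand":1}]' 40; python3 -m jog '[{"wx":0,"wy":0,"wz":0,"dx":0,"dy":0,"dz":0,"hand":1},{"wx":0,"wy":0,"wz":0,"dx":0,"dy":0,"dz":0,"hand":1},{"wx":0,"wy":0,"wz":0,"dx":0,"dy":0,"dz":0,"hand":1},{"wx":0,"wy":0,"wz":0,"dx":0,"dy":0,"dz":0,"hand":1},{"wx":0,"wy":0,"wz":0,"dx":0,"dy":0,"dz":0,"hand":1}]'; python3 -m jog '[{"wx":0,"wy":0,"wz":0,"dx":0,"dy":0,"dz":0.04,"hand":1},{"wx":0,"wy":0,"wz":0,"dx":0,"dy":0,"dz":0.08,"hand":1},{"wx":0,"wy":0,"wz":0,"dx":0,"dy":0,"dz":0.1,"hand":1},{"wx":0,"wy":0,"wz":0,"dx":0,"dy":0,"dz":0.1,"hand":1},{"wx":0,"wy":0,"wz":0,"dx":0,"dy":0,"dz":0.12,"hand":1}]'; python3 -m jog '[{"wx":0,"wy":0,"wz":0,"dx":0,"dy":0,"dz":0.08,"hand":1},{"wx":0,"wy":0,"wz":0,"dx":0,"dy":0,"dz":0,"hand":1}]'
```

```text
clock: 26.87
tool_pos: [0.4955, -0.3613, -0.0033]
eef_rot: [0.701, 0.713, -0.0, -0.001]
contact_force: [0.0, 0.6, -0.1]
opening: 0.654
finger_force: 0.0
clock: 27.28
tool_pos: [0.4958, -0.3615, -0.0031]
eef_rot: [0.701, 0.713, -0.0, -0.001]
contact_force: [1.2, 0.1, 1.2]
opening: 0.31
finger_force: 40.0
clock: 27.7
tool_pos: [0.4958, -0.3615, -0.0031]
eef_rot: [0.701, 0.713, -0.0, -0.001]
contact_force: [-0.2, -0.6, 1.4]
opening: 0.308
finger_force: 40.0
clock: 28.12
tool_pos: [0.4939, -0.3607, 0.107]
eef_rot: [0.701, 0.713, -0.001, -0.003]
contact_force: [-0.0, -0.5, -1.7]
opening: 0.313
finger_force: 40.0
clock: 28.28
tool_pos: [0.4978, -0.3627, 0.1313]
eef_rot: [0.701, 0.713, 0.001, 0.002]
contact_force: [1.0, 0.0, -2.0]
opening: 0.309
finger_force: 40.0
```

```bash
python3 -m jog '[{"wx":0,"wy":0,"wz":0,"dx":0.035,"dy":0.056,"dz":0,"hand":1},{"wx":0,"wy":0,"wz":0,"dx":0.069,"dy":0.112,"dz":0,"hand":1},{"wx":0,"wy":0,"wz":0,"dx":0.069,"dy":0.112,"dz":0,"hand":1},{"wx":0,"wy":0,"wz":0,"dx":0.069,"dy":0.112,"dz":0,"hand":1},{"wx":0,"wy":0,"wz":0,"dx":0.069,"dy":0.112,"dz":0,"hand":1}]';python3 -m jog '[{"wx":0,"wy":0,"wz":0,"dx":0.069,"dy":0.112,"dz":0,"hand":1},{"wx":0,"wy":0,"wz":0,"dx":0.069,"dy":0.112,"dz":0,"hand":1},{"wx":0,"wy":0,"wz":0,"dx":0.069,"dy":0.112,"dz":0,"hand":1},{"wx":0,"wy":0,"wz":0,"dx":0.035,"dy":0.056,"dz":0,"hand":1},{"wx":0,"wy":0,"wz":0,"dx":0,"dy":0,"dz":0,"hand":1}]'; python3 -m jog '[{"wx":0,"wy":0,"wz":0,"dx":0,"dy":0,"dz":-0.05,"hand":1},{"wx":0,"wy":0,"wz":0,"dx":0,"dy":0,"dz":-0.04,"hand":1},{"wx":0,"wy":0,"wz":0,"dx":0,"dy":0,"dz":0,"hand":1},{"wx":0,"wy":0,"wz":0,"dx":0,"dy":0,"dz":0,"hand":1}]'; python3 - <<'E'
from h import *
a=snap('top','t10')[:,:,::-1];b=snap('side','s10')[:,:,::-1]
s=r.get_state();print(s['tool_pos'],s['eef_rot'],s['moment'])
cv2.imwrite('pics/c10.png',cv2.resize(b[150:260,270:370],(545,600),interpolation=cv2.INTER_CUBIC))
E
```

```text
clock: 28.7
tool_pos: [0.5726, -0.234, 0.1255]
eef_rot: [0.701, 0.713, -0.001, -0.002]
contact_force: [0.7, -0.6, -0.9]
opening: 0.313
finger_force: 40.0
clock: 29.12
tool_pos: [0.6354, -0.13, 0.1257]
eef_rot: [0.698, 0.716, 0.002, -0.003]
contact_force: [-0.1, 0.2, -1.1]
opening: 0.31
finger_force: 40.0
clock: 29.45
tool_pos: [0.6316, -0.1394, 0.1024]
eef_rot: [0.702, 0.712, -0.002, -0.002]
contact_force: [-0.3, 0.2, -1.7]
opening: 0.312
finger_force: 40.0
[ 0.63319671 -0.13869791  0.10388468] [ 0.70147316  0.71269434 -0.00072248 -0.00128813] [-0.09013319  0.02572791 -0.00660743]
```

View pics/c10.png

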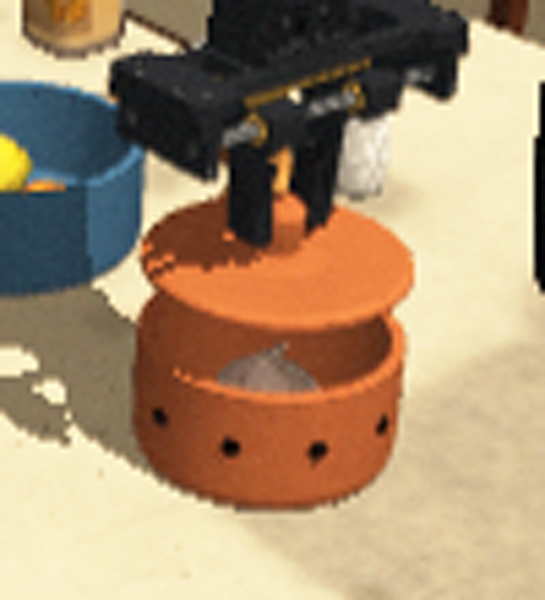

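```bash
cat > ext.py <<'E'
from loc import *
def ext(c,R,z,xy):
    q=np.array([proj(c,[xy[0]+R*np.cos(t),xy[1]+R*np.sin(t),z]) for t in np.linspace(0,6.28,400)]);return q.min(0),q.max(0)
E
python3 - <<'E'
from ext import *
f=lambda uv,o=(270,150),s=5.45:(np.array(uv)-o)*s
s=r.get_state()['tool_pos']
for z in(.113,.117,.121):
    a,b=ext('side',.072,z,(.633,-.138));print('lid',z,f(a),f(b))
for z in(.0,.072):
    a,b=ext('side',.072,z,(.635,-.136));print('pot',z,f(a),f(b))
E
```

```text
lid 0.113 [135.33441943 199.80011362] [411.16186806 330.36742838]
lid 0.117 [135.63904832 193.40036105] [411.95390962 323.4271358 ]
lid 0.121 [135.94472584 186.97966908] [412.74872494 316.46136329]
pot 0.0 [127.66815153 369.85695017] [389.86942426 513.35597747]
pot 0.072 [132.80378181 261.87136468] [403.15332455 397.13479407]
```

```bash
python3 -m jog '[{"wx":0,"wy":0,"wz":0,"dx":0.01,"dy":0.009,"dz":-0.04,"hand":1},{"wx":0,"wy":0,"wz":0,"dx":0,"dy":0,"dz":-0.04,"hand":1},{"wx":0,"wy":0,"wz":0,"dx":0,"dy":0,"dz":-0.03,"hand":1},{"wx":0,"wy":0,"wz":0,"dx":0,"dy":0,"dz":0,"hand":1},{"wx":0,"wy":0,"wz":0,"dx":0,"dy":0,"dz":0,"hand":1}]'; python3 -m jog '[{"wx":0,"wy":0,"wz":0,"dx":0,"dy":0,"dz":-0.016,"hand":1},{"wx":0,"wy":0,"wz":0,"dx":0,"dy":0,"dz":0,"hand":1},{"wx":0,"wy":0,"wz":0,"dx":0,"dy":0,"dz":0,"hand":1}]'
```

```text
clock: 29.97
tool_pos: [0.6355, -0.1351, 0.0757]
eef_rot: [0.701, 0.713, -0.001, -0.002]
contact_force: [-0.8, 0.2, -0.8]
opening: 0.307
finger_force: 40.0
clock: 30.22
tool_pos: [0.6363, -0.1352, 0.0727]
eef_rot: [0.701, 0.713, -0.0, -0.001]
contact_force: [0.0, 0.4, -1.5]
opening: 0.31
finger_force: 40.0
```

```bash
python3 -m jog '[{"wx":0,"wy":0,"wz":0,"dx":0,"dy":-0.004,"dz":-0.016,"hand":1},{"wx":0,"wy":0,"wz":0,"dx":0,"dy":0,"dz":0,"hand":1},{"wx":0,"wy":0,"wz":0,"dx":0,"dy":0,"dz":0,"hand":1}]'; python3 -m jog '[{"wx":0,"wy":0,"wz":0,"dx":0,"dy":0,"dz":-0.012,"hand":1},{"wx":0,"wy":0,"wz":0,"dx":0,"dy":0,"dz":0,"hand":1},{"wx":0,"wy":0,"wz":0,"dx":0,"dy":0,"dz":0,"hand":1}]'
```

```text
clock: 30.47
tool_pos: [0.636, -0.1364, 0.0685]
eef_rot: [0.701, 0.713, -0.001, -0.001]
contact_force: [-0.4, 0.8, -2.5]
opening: 0.311
finger_force: 40.0
clock: 30.72
tool_pos: [0.6361, -0.1361, 0.0655]
eef_rot: [0.701, 0.713, -0.0, -0.001]
contact_force: [0.2, -0.4, -2.7]
opening: 0.308
finger_force: 40.0
```

```bash
for i in 1; do :; done; python3 -m jog '[{"wx":0,"wy":0,"wz":0,"dx":0,"dy":0,"dz":-0.008,"hand":1},{"wx":0,"wy":0,"wz":0,"dx":0,"dy":0,"dz":0,"hand":1},{"wx":0,"wy":0,"wz":0,"dx":0,"dy":0,"dz":0,"hand":1}]'; python3 -m jog '[{"wx":0,"wy":0,"wz":0,"dx":0,"dy":0,"dz":-0.006,"hand":1},{"wx":0,"wy":0,"wz":0,"dx":0,"dy":0,"dz":0,"hand":1},{"wx":0,"wy":0,"wz":0,"dx":0,"dy":0,"dz":0,"hand":1}]'
```

```text
clock: 30.97
tool_pos: [0.6362, -0.1362, 0.0636]
eef_rot: [0.701, 0.713, -0.0, -0.001]
contact_force: [-0.1, -0.5, -2.3]
opening: 0.311
finger_force: 40.0
clock: 31.22
tool_pos: [0.6363, -0.1362, 0.063]
eef_rot: [0.701, 0.713, -0.0, -0.001]
contact_force: [-2.5, 0.4, 4.9]
opening: 0.307
finger_force: 40.0
```

```bash
python3 -m jog '[{"wx":0,"wy":0,"wz":0,"dx":0,"dy":0,"dz":0,"hand":0.4},{"wx":0,"wy":0,"wz":0,"dx":0,"dy":0,"dz":0,"hand":0.4},{"wx":0,"wy":0,"wz":0,"dx":0,"dy":0,"dz":0,"hand":0.4},{"wx":0,"wy":0,"wz":0,"dx":0,"dy":0,"dz":0,"hand":0.4},{"wx":0,"wy":0,"wz":0,"dx":0,"dy":0,"dz":0,"hand":0.4}]' 20; python3 -m jog '[{"wx":0,"wy":0,"wz":0,"dx":0,"dy":0,"dz":0,"hand":0.4},{"wx":0,"wy":0,"wz":0,"dx":0,"dy":0,"dz":0,"hand":0.4},{"wx":0,"wy":0,"wz":0,"dx":0,"dy":0,"dz":0.06,"hand":0.4},{"wx":0,"wy":0,"wz":0,"dx":0,"dy":0,"dz":0.1,"hand":0.4},{"wx":0,"wy":0,"wz":0,"dx":0,"dy":0,"dz":0.12,"hand":0.4}]';python3 -m jog '[{"wx":0,"wy":0,"wz":0,"dx":-0.025,"dy":0.06,"dz":0.1,"hand":0.4},{"wx":0,"wy":0,"wz":0,"dx":-0.045,"dy":0.15,"dz":0,"hand":0.4},{"wx":0,"wy":0,"wz":0,"dx":-0.045,"dy":0.15,"dz":0,"hand":0.4},{"wx":0,"wy":0,"wz":0,"dx":-0.045,"dy":0.15,"dz":0,"hand":0.4},{"wx":0,"wy":0,"wz":0,"dx":-0.045,"dy":0.15,"dz":0,"hand":0.4}]'; python3 -m jog '[{"wx":0,"wy":0,"wz":0,"dx":-0.045,"dy":0.15,"dz":0,"hand":0.4},{"wx":0,"wy":0,"wz":0,"dx":-0.045,"dy":0.15,"dz":0,"hand":0.4},{"wx":0,"wy":0,"wz":0,"dx":-0.045,"dy":0.15,"dz":0,"hand":0.4},{"wx":0,"wy":0,"wz":0,"dx":-0.045,"dy":0.15,"dz":0,"hand":0.4},{"wx":0,"wy":0,"wz":0,"dx":-0.045,"dy":0.15,"dz":0,"hand":0.4}]'
```

```text
clock: 31.63
tool_pos: [0.6363, -0.1361, 0.062]
eef_rot: [0.701, 0.713, -0.0, -0.001]
contact_force: [-0.4, 0.0, 0.3]
opening: 0.602
finger_force: 0.0
clock: 32.05
tool_pos: [0.6347, -0.136, 0.1312]
eef_rot: [0.701, 0.713, -0.002, -0.003]
contact_force: [-0.4, -0.5, 0.8]
opening: 0.605
finger_force: 0.0
clock: 32.47
tool_pos: [0.5844, 0.0303, 0.1575]
eef_rot: [0.701, 0.713, 0.0, -0.001]
contact_force: [-0.3, 0.3, 0.4]
opening: 0.603
finger_force: 0.0
clock: 32.88
tool_pos: [0.528, 0.218, 0.1573]
eef_rot: [0.701, 0.713, -0.0, -0.001]
contact_force: [0.5, 0.1, -0.9]
opening: 0.6
finger_force: 0.0
```

```bash
python3 -m jog '[{"wx":0,"wy":0,"wz":0,"dx":-0.03,"dy":0.13,"dz":0,"hand":0.4},{"wx":0,"wy":0,"wz":0,"dx":-0.03,"dy":0.13,"dz":0,"hand":0.4},{"wx":0,"wy":0,"wz":0,"dx":-0.03,"dy":0.13,"dz":0,"hand":0.4},{"wx":0,"wy":0,"wz":0,"dx":-0.03,"dy":0.12,"dz":0,"hand":0.4},{"wx":0,"wy":0,"wz":0,"dx":0,"dy":0,"dz":0,"hand":0.4}]'; python3 -m jog '[{"wx":0,"wy":0,"wz":0,"dx":0,"dy":0,"dz":0,"hand":0.4}]'; python3 - <<'E'
from loc import *
a=snap('top','t11')[:,:,::-1];b=snap('side','s11')[:,:,::-1]
for d in r.masks_of('side','crock_lid')[:2]:
      uv,A=hullcen(d['region']);print(d['p'],uv,loc('side',M['crock_lid'],uv),A)
A=cv2.resize(b[180:270,280:360],(533,600),interpolation=cv2.INTER_CUBIC)
B=cv2.resize(b[140:220,165:210],(250,444),interpolation=cv2.INTER_CUBIC);B=np.vstack([B,np.zeros((156,250,3),np.uint8)])
cv2.imwrite('pics/c11.png',np.hstack([A,B]))
E
```

```text
clock: 33.3
tool_pos: [0.4949, 0.3535, 0.1577]
eef_rot: [0.697, 0.717, 0.002, -0.004]
contact_force: [0.3, 0.6, 0.3]
opening: 0.601
finger_force: 0.0
clock: 33.38
tool_pos: [0.4974, 0.3466, 0.1572]
eef_rot: [0.699, 0.715, 0.0, -0.002]
contact_force: [0.4, -0.6, 0.7]
opening: 0.601
finger_force: 0.0
0.84 [200.94819685 181.22633991] [0.49505338 0.3565709 ] 836.5
```

View pics/c11.png

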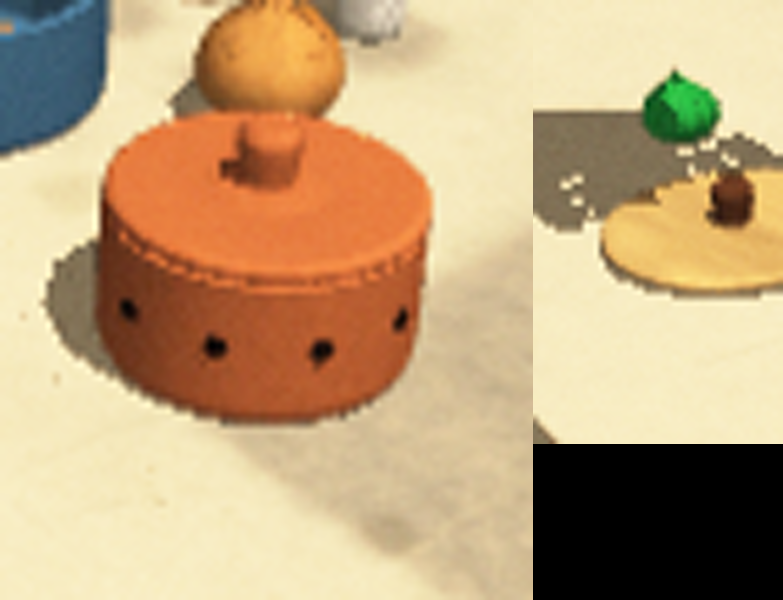

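```bash
python3 -c "
from h import *
print(back('side',200.5,175.3,.030))"; python3 -m jog '[{"wx":0,"wy":0,"wz":0,"dx":-0.012,"dy":0.04,"dz":-0.09,"hand":0.4},{"wx":0,"wy":0,"wz":0,"dx":0,"dy":0,"dz":-0.1,"hand":0.4},{"wx":0,"wy":0,"wz":0,"dx":0,"dy":0,"dz":-0.1,"hand":0.4},{"wx":0,"wy":0,"wz":0,"dx":0,"dy":0,"dz":-0.1,"hand":0.4},{"wx":0,"wy":0,"wz":0,"dx":0,"dy":0,"dz":0,"hand":0.4}]'; python3 -m jog '[{"wx":0,"wy":0,"wz":0,"dx":0,"dy":0,"dz":-0.05,"hand":0.4},{"wx":0,"wy":0,"wz":0,"dx":0,"dy":0,"dz":-0.05,"hand":0.4},{"wx":0,"wy":0,"wz":0,"dx":0,"dy":0,"dz":-0.04,"hand":0.4},{"wx":0,"wy":0,"wz":0,"dx":0,"dy":0,"dz":0,"hand":0.4},{"wx":0,"wy":0,"wz":0,"dx":0,"dy":0,"dz":0,"hand":0.4}]'
```

```text
[0.49649488 0.36115826 0.03      ]
clock: 33.95
tool_pos: [0.4939, 0.3494, 0.0554]
eef_rot: [0.702, 0.713, -0.005, -0.001]
contact_force: [-0.2, 0.2, 0.5]
opening: 0.602
finger_force: 0.0
clock: 34.37
tool_pos: [0.4958, 0.3537, 0.0246]
eef_rot: [0.701, 0.713, -0.001, -0.001]
contact_force: [-0.7, 0.8, -0.4]
opening: 0.602
finger_force: 0.0
```

Move down 28 mm more and 4 mm in +y.

```bash
python3 -m jog '[{"wx":0,"wy":0,"wz":0,"dx":0,"dy":0.014,"dz":-0.04,"hand":0.4},{"wx":0,"wy":0,"wz":0,"dx":0,"dy":0,"dz":-0.04,"hand":0.4},{"wx":0,"wy":0,"wz":0,"dx":0,"dy":0,"dz":-0.032,"hand":0.4},{"wx":0,"wy":0,"wz":0,"dx":0,"dy":0,"dz":0,"hand":0.4},{"wx":0,"wy":0,"wz":0,"dx":0,"dy":0,"dz":0,"hand":0.4}]'; python3 -m jog '[{"wx":0,"wy":0,"wz":0,"dx":0,"dy":0,"dz":0,"hand":0.4}]'
```

```text
clock: 34.78
tool_pos: [0.4952, 0.3569, -0.0041]
eef_rot: [0.701, 0.713, -0.001, -0.001]
contact_force: [0.3, 0.1, -0.2]
opening: 0.597
finger_force: 0.0
clock: 34.87
tool_pos: [0.4958, 0.3573, -0.0034]
eef_rot: [0.701, 0.713, -0.0, -0.001]
contact_force: [0.0, 0.6, 0.5]
opening: 0.603
finger_force: 0.0
```

```bash
python3 -m jog '[{"wx":0,"wy":0,"wz":0,"dx":0,"dy":0,"dz":0,"hand":1},{"wx":0,"wy":0,"wz":0,"dx":0,"dy":0,"dz":0,"hand":1},{"wx":0,"wy":0,"wz":0,"dx":0,"dy":0,"dz":0,"hand":1},{"wx":0,"wy":0,"wz":0,"dx":0,"dy":0,"dz":0,"hand":1},{"wx":0,"wy":0,"wz":0,"dx":0,"dy":0,"dz":0,"hand":1}]' 45; python3 -m jog '[{"wx":0,"wy":0,"wz":0,"dx":0,"dy":0,"dz":0,"hand":1},{"wx":0,"wy":0,"wz":0,"dx":0,"dy":0,"dz":0,"hand":1},{"wx":0,"wy":0,"wz":0,"dx":0,"dy":0,"dz":0,"hand":1},{"wx":0,"wy":0,"wz":0,"dx":0,"dy":0,"dz":0.04,"hand":1},{"wx":0,"wy":0,"wz":0,"dx":0,"dy":0,"dz":0.08,"hand":1}]';  python3 -m jog '[{"wx":0,"wy":0,"wz":0,"dx":0,"dy":0,"dz":0.12,"hand":1},{"wx":0,"wy":0,"wz":0,"dx":0,"dy":0,"dz":0.12,"hand":1},{"wx":0,"wy":0,"wz":0,"dx":0,"dy":0,"dz":0.12,"hand":1},{"wx":0,"wy":0,"wz":0,"dx":0,"dy":0,"dz":0.06,"hand":1},{"wx":0,"wy":0,"wz":0,"dx":0,"dy":0,"dz":0,"hand":1}]'; python3 -m jog '[{"wx":0,"wy":0,"wz":0,"dx":0.04,"dy":-0.05,"dz":0,"hand":1},{"wx":0,"wy":0,"wz":0,"dx":0.084,"dy":-0.104,"dz":0,"hand":1},{"wx":0,"wy":0,"wz":0,"dx":0.084,"dy":-0.104,"dz":0,"hand":1},{"wx":0,"wy":0,"wz":0,"dx":0.084,"dy":-0.104,"dz":0,"hand":1},{"wx":0,"wy":0,"wz":0,"dx":0.084,"dy":-0.104,"dz":0,"hand":1}]';python3 -m jog '[{"wx":0,"wy":0,"wz":0,"dx":0.084,"dy":-0.104,"dz":0,"hand":1},{"wx":0,"wy":0,"wz":0,"dx":0.084,"dy":-0.104,"dz":0,"hand":1},{"wx":0,"wy":0,"wz":0,"dx":0.084,"dy":-0.104,"dz":0,"hand":1},{"wx":0,"wy":0,"wz":0,"dx":0.04,"dy":-0.05,"dz":0,"hand":1},{"wx":0,"wy":0,"wz":0,"dx":0,"dy":0,"dz":0,"hand":1}]'
```

```text
clock: 35.28
tool_pos: [0.4948, 0.3573, -0.0031]
eef_rot: [0.701, 0.713, -0.001, -0.002]
contact_force: [-2.6, 0.8, 3.3]
opening: 0.308
finger_force: 45.0
clock: 35.7
tool_pos: [0.4948, 0.3557, 0.0249]
eef_rot: [0.701, 0.713, -0.003, -0.001]
contact_force: [0.1, 0.6, -4.1]
opening: 0.31
finger_force: 45.0
clock: 36.12
tool_pos: [0.4987, 0.3589, 0.1357]
eef_rot: [0.701, 0.713, 0.004, -0.0]
contact_force: [0.8, 0.9, -3.8]
opening: 0.31
finger_force: 45.0
clock: 36.53
tool_pos: [0.5901, 0.2385, 0.1299]
eef_rot: [0.701, 0.713, -0.002, -0.001]
contact_force: [0.1, -0.0, -4.2]
opening: 0.311
finger_force: 45.0
clock: 36.95
tool_pos: [0.6655, 0.1423, 0.1295]
eef_rot: [0.704, 0.71, -0.002, 0.001]
contact_force: [0.1, -1.0, -2.9]
opening: 0.313
finger_force: 45.0
```

```bash
python3 -m jog '[{"wx":0,"wy":0,"wz":0,"dx":0,"dy":0,"dz":-0.04,"hand":1},{"wx":0,"wy":0,"wz":0,"dx":0,"dy":0,"dz":-0.05,"hand":1},{"wx":0,"wy":0,"wz":0,"dx":0,"dy":0,"dz":0,"hand":1},{"wx":0,"wy":0,"wz":0,"dx":0,"dy":0,"dz":0,"hand":1},{"wx":0,"wy":0,"wz":0,"dx":0,"dy":0,"dz":0,"hand":1}]'; python3 - <<'E'
from ext import *
np.set_printoptions(precision=1,suppress=True)
b=snap('side','s12')[:,:,::-1]
s=r.get_state();p=s['tool_pos'];print(np.array_str(p,precision=4))
o=(230,110);k=5.45
cv2.imwrite('pics/c12.png',cv2.resize(b[110:220,230:330],(545,600),interpolation=cv2.INTER_CUBIC))
for z in(.009,.017):
    a,c=ext('side',.09,p[2]+z,p[:2]);print('lid',(a-o)*k+2,(c-o)*k+2)
for z in(0,.072):
    a,c=ext('side',.09,z,(.665,.148));print('pot',(a-o)*k+2,(c-o)*k+2)
E
```

```text
clock: 37.37
tool_pos: [0.6619, 0.1517, 0.1087]
eef_rot: [0.7, 0.714, -0.001, -0.002]
contact_force: [-0.2, -0.2, -2.9]
opening: 0.312
finger_force: 45.0
[0.6625 0.1515 0.1092]
lid [ 74.3 230.3] [358.4 342.4]
lid [ 74.  219.2] [358.9 330.2]
pot [ 84.6 389.2] [357.3 515.9]
pot [ 82.2 294.4] [361.9 412.7]
```

View pics/c12.png

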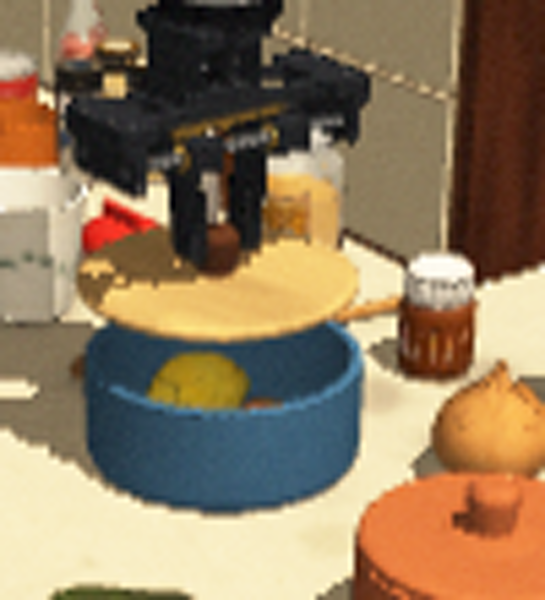

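```bash
python3 -m jog '[{"wx":0,"wy":0,"wz":0,"dx":0.012,"dy":-0.013,"dz":-0.04,"hand":1},{"wx":0,"wy":0,"wz":0,"dx":0,"dy":0,"dz":-0.04,"hand":1},{"wx":0,"wy":0,"wz":0,"dx":0,"dy":0,"dz":-0.04,"hand":1},{"wx":0,"wy":0,"wz":0,"dx":0,"dy":0,"dz":0,"hand":1},{"wx":0,"wy":0,"wz":0,"dx":0,"dy":0,"dz":0,"hand":1}]'; python3 -m jog '[{"wx":0,"wy":0,"wz":0,"dx":0,"dy":0,"dz":-0.016,"hand":1},{"wx":0,"wy":0,"wz":0,"dx":0,"dy":0,"dz":0,"hand":1},{"wx":0,"wy":0,"wz":0,"dx":0,"dy":0,"dz":0,"hand":1}]'
```

```text
clock: 37.83
tool_pos: [0.6647, 0.1468, 0.0778]
eef_rot: [0.701, 0.713, -0.001, -0.002]
contact_force: [-0.7, 0.1, -3.4]
opening: 0.31
finger_force: 45.0
clock: 38.08
tool_pos: [0.6658, 0.1472, 0.0752]
eef_rot: [0.701, 0.713, -0.0, -0.001]
contact_force: [0.3, 0.1, -3.1]
opening: 0.308
finger_force: 45.0
```

```bash
python3 -m jog '[{"wx":0,"wy":0,"wz":0,"dx":0,"dy":0.003,"dz":-0.02,"hand":1},{"wx":0,"wy":0,"wz":0,"dx":0,"dy":0,"dz":0,"hand":1},{"wx":0,"wy":0,"wz":0,"dx":0,"dy":0,"dz":0,"hand":1}]'; python3 -m jog '[{"wx":0,"wy":0,"wz":0,"dx":0,"dy":0,"dz":-0.014,"hand":1},{"wx":0,"wy":0,"wz":0,"dx":0,"dy":0,"dz":0,"hand":1},{"wx":0,"wy":0,"wz":0,"dx":0,"dy":0,"dz":0,"hand":1}]'; python3 -m jog '[{"wx":0,"wy":0,"wz":0,"dx":0,"dy":0,"dz":-0.01,"hand":1},{"wx":0,"wy":0,"wz":0,"dx":0,"dy":0,"dz":0,"hand":1},{"wx":0,"wy":0,"wz":0,"dx":0,"dy":0,"dz":0,"hand":1}]'
```

```text
clock: 38.33
tool_pos: [0.6655, 0.1478, 0.0699]
eef_rot: [0.701, 0.713, -0.001, -0.001]
contact_force: [-0.5, -0.5, -2.7]
opening: 0.31
finger_force: 45.0
clock: 38.58
tool_pos: [0.6655, 0.1477, 0.0664]
eef_rot: [0.701, 0.713, -0.001, -0.001]
contact_force: [-0.5, -0.3, -3.8]
opening: 0.308
finger_force: 45.0
clock: 38.83
tool_pos: [0.6658, 0.1475, 0.0648]
eef_rot: [0.701, 0.713, -0.0, -0.001]
contact_force: [-2.0, -1.6, 2.5]
opening: 0.307
finger_force: 45.0
```

```bash
python3 -m jog '[{"wx":0,"wy":0,"wz":0,"dx":0,"dy":0,"dz":-0.006,"hand":1},{"wx":0,"wy":0,"wz":0,"dx":0,"dy":0,"dz":0,"hand":1},{"wx":0,"wy":0,"wz":0,"dx":0,"dy":0,"dz":0,"hand":1}]'; python3 -m jog '[{"wx":0,"wy":0,"wz":0,"dx":0,"dy":0,"dz":0,"hand":0.4},{"wx":0,"wy":0,"wz":0,"dx":0,"dy":0,"dz":0,"hand":0.4},{"wx":0,"wy":0,"wz":0,"dx":0,"dy":0,"dz":0,"hand":0.4},{"wx":0,"wy":0,"wz":0,"dx":0,"dy":0,"dz":0,"hand":0.4},{"wx":0,"wy":0,"wz":0,"dx":0,"dy":0,"dz":0,"hand":0.4}]' 20; python3 -m jog '[{"wx":0,"wy":0,"wz":0,"dx":0,"dy":0,"dz":0,"hand":0.4},{"wx":0,"wy":0,"wz":0,"dx":0,"dy":0,"dz":0,"hand":0.4},{"wx":0,"wy":0,"wz":0,"dx":0,"dy":0,"dz":0.06,"hand":0.4},{"wx":0,"wy":0,"wz":0,"dx":0,"dy":0,"dz":0.1,"hand":0.4},{"wx":0,"wy":0,"wz":0,"dx":0,"dy":0,"dz":0.12,"hand":0.4}]';python3 -m jog '[{"wx":0,"wy":0,"wz":0,"dx":-0.1,"dy":0.05,"dz":0.12,"hand":0.4},{"wx":0,"wy":0,"wz":0,"dx":-0.12,"dy":0.08,"dz":0,"hand":0.4},{"wx":0,"wy":0,"wz":0,"dx":-0.12,"dy":0.08,"dz":0,"hand":0.4},{"wx":0,"wy":0,"wz":0,"dx":-0.12,"dy":0.1,"dz":0,"hand":0.4},{"wx":0,"wy":0,"wz":0,"dx":-0.12,"dy":0.1,"dz":0,"hand":0.4}]';python3 -m jog '[{"wx":0,"wy":0,"wz":0,"dx":0,"dy":0.1,"dz":0,"hand":0.4},{"wx":0,"wy":0,"wz":0,"dx":0,"dy":0.1,"dz":0,"hand":0.4},{"wx":0,"wy":0,"wz":0,"dx":0,"dy":0,"dz":0,"hand":0.4},{"wx":0,"wy":0,"wz":0,"dx":0,"dy":0,"dz":0,"hand":0.4}]'; python3 - <<'E'
from h import *
b=snap('side','s13')[:,:,::-1];a=snap('top','t13')[:,:,::-1]
cv2.imwrite('pics/c13.png',np.vstack([cv2.resize(b[150:255,235:355],(640,350*105*640//(120*350)//1) if 0 else (400,350),interpolation=cv2.INTER_CUBIC),cv2.resize(a[140:213,215:355],(400,209),interpolation=cv2.INTER_CUBIC)]))
E
```

```text
clock: 39.08
tool_pos: [0.6658, 0.1475, 0.0646]
eef_rot: [0.701, 0.713, -0.0, -0.001]
contact_force: [-5.5, -1.8, 11.0]
opening: 0.308
finger_force: 45.0
clock: 39.5
tool_pos: [0.6659, 0.148, 0.0625]
eef_rot: [0.701, 0.713, -0.0, -0.001]
contact_force: [0.6, 0.2, -0.0]
opening: 0.6
finger_force: 0.0
clock: 39.92
tool_pos: [0.6642, 0.1473, 0.1315]
eef_rot: [0.701, 0.713, -0.002, -0.002]
contact_force: [0.3, 0.4, -0.2]
opening: 0.599
finger_force: 0.0
clock: 40.33
tool_pos: [0.5196, 0.2507, 0.1631]
eef_rot: [0.701, 0.713, 0.0, -0.001]
contact_force: [0.9, 1.1, 0.2]
opening: 0.599
finger_force: 0.0
clock: 40.67
tool_pos: [0.5202, 0.3022, 0.1627]
eef_rot: [0.7, 0.714, 0.0, -0.001]
contact_force: [0.3, 0.0, 0.4]
opening: 0.598
finger_force: 0.0
```

View pics/c13.png

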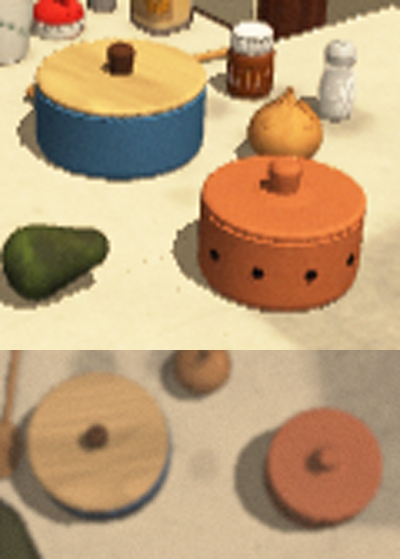

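```bash
python3 - <<'E'
from ext import *
np.set_printoptions(precision=1,suppress=True,linewidth=200)
def front(R,z,xy,us):
    t=np.linspace(0,6.283,2000);q=np.array([proj('side',[xy[0]+R*np.cos(k),xy[1]+R*np.sin(k),z]) for k in t])
    return np.array([q[abs(q[:,0]-u)<.5][:,1].max() for u in us])
b=cv2.imread('pics/s13.png').astype(float)
us=np.arange(250,294,4)
def run(us,xy,R,wood,body,lo,hi):
    T=[];Bt=[]
    for u in us:
        col=b[lo:hi,u-1:u+2].mean(1); T_=col[:,0]-col[:,2] # B-R
        m=T_>0; i=np.nonzero(m)[0]
        i0,i1=i[0],i[-1]
        f=lambda a,c:a+(0-T_[a])/(T_[c]-T_[a])*(c-a)
        T.append(lo+f(i0-1,i0));Bt.append(lo+f(i1,i1+1))
    print('lidedge obs',np.array(T));print('pred .072  ',front(R,.072,xy,us));print('bottom obs',np.array(Bt));print('pred 0     ',front(R,0,xy,us))
run(us,(.666,.148),.09,0,0,160,215)
# lid hull fit from both cams: wood colour
for c,f in(('side','s13'),('top','t13')):
    im=cv2.imread(f'pics/{f}.png');
    for n,xy in(('crock_lid',(.666,.148)),('keeper_lid',(.636,-.136))):
        for d in r.masks_of(c,n)[:2]:
            uv,A=hullcen(d['region']);P=M[n]+[0,0,.066];
            print(c,n,d['p'],uv,loc(c,P,uv,.076),A,cen(c,P,xy)[1])
E
```

```text
lidedge obs [179.9 182.1 183.3 184.2 184.7 184.9 184.8 184.5 183.8 182.7 181. ]
pred .072   [181.  182.7 183.9 184.6 185.1 185.3 185.2 184.9 184.3 183.4 181.9]
bottom obs [197.9 200.  201.4 202.4 202.9 203.4 203.1 202.6 201.8 200.6 198.5]
pred 0      [199.4 201.4 202.7 203.6 204.  204.2 204.1 203.8 203.1 202.  200.2]
side crock_lid 0.9 [271.  173.3] [0.7 0.1] 873.0 975.3885725770378
side keeper_lid 0.64 [319.6 209.6] [ 0.6 -0.1] 1014.5 1070.8065923254471
top crock_lid 0.85 [248.9 171.9] [0.7 0.1] 1894.0 1925.7913145876955
top keeper_lid 0.76 [328.9 179.5] [ 0.6 -0.1] 1195.5 1272.14305700548
```

```bash
python3 - <<'E'
from ext import *
np.set_printoptions(precision=4,suppress=True,linewidth=200)
for n,m,xy,k in(('crock_lid','fruit_crock',(.666,.148),0),('keeper_lid','garlic_keeper',(.636,-.136),0)):
  R=M[n][:,0].max()
  for c,f in(('side','s13'),('top','t13')):
    im=cv2.GaussianBlur(cv2.imread(f'pics/{f}.png').astype(np.float32),(0,0),.7)
    t=np.linspace(0,2*np.pi,240)
    def score(p,out=False):
        x,y,z,a,b=p
        X=np.c_[xy[0]+x+R*np.cos(t),xy[1]+y+R*np.sin(t),z+a*R*np.cos(t)+b*R*np.sin(t)]
        K,Rm,tt=CI[c];q=(X@Rm.T+tt)@K.T;q=q[:,:2]/q[:,2:];g=q-q.mean(0);g/=np.linalg.norm(g,axis=1)[:,None]
        S=lambda w:cv2.remap(im,w[:,:1].astype(np.float32),w[:,1:].astype(np.float32),cv2.INTER_LINEAR)[:,0]
        return -np.minimum(np.linalg.norm(S(q+.8*g)-S(q-.8*g),axis=1),120).mean()
    from scipy.optimize import differential_evolution as DE
    for nm,bd in(('level',[(-.012,.012)]*2+[(.0795,.0805)]+[(-1e-6,1e-6)]*2),('tilt',[(-.012,.012)]*2+[(.0795,.0805)]+[(-.08,.08)]*2)):
        s=DE(score,bd,seed=1,maxiter=150,polish=False);print(n,c,nm,s.x+[*xy,0,0,0],s.fun)
E
```

```text
crock_lid side level [0.6632 0.1423 0.0805 0.     0.    ] -64.4505615234375
crock_lid side tilt [0.6651 0.145  0.0802 0.0126 0.0227] -67.85470581054688
crock_lid top level [ 0.6643  0.146   0.0802 -0.      0.    ] -43.54750442504883
crock_lid top tilt [ 0.6644  0.146   0.0796 -0.0159  0.009 ] -43.5200080871582
keeper_lid side level [ 0.6343 -0.1384  0.0799 -0.      0.    ] -67.60376739501953
keeper_lid side tilt [ 0.6349 -0.1384  0.0798 -0.0144  0.006 ] -68.18204498291016
keeper_lid top level [ 0.6337 -0.1368  0.0795  0.     -0.    ] -39.984397888183594
keeper_lid top tilt [ 0.6334 -0.1365  0.08   -0.041   0.0768] -40.89867401123047
```

```bash
python3 -c "
import cv2
b=cv2.imread('pics/s13.png');cv2.imwrite('pics/c14.png',cv2.resize(b[155:210,238:304],(720,600),interpolation=cv2.INTER_CUBIC))"
```

```text
(no output)
```

View pics/c14.png

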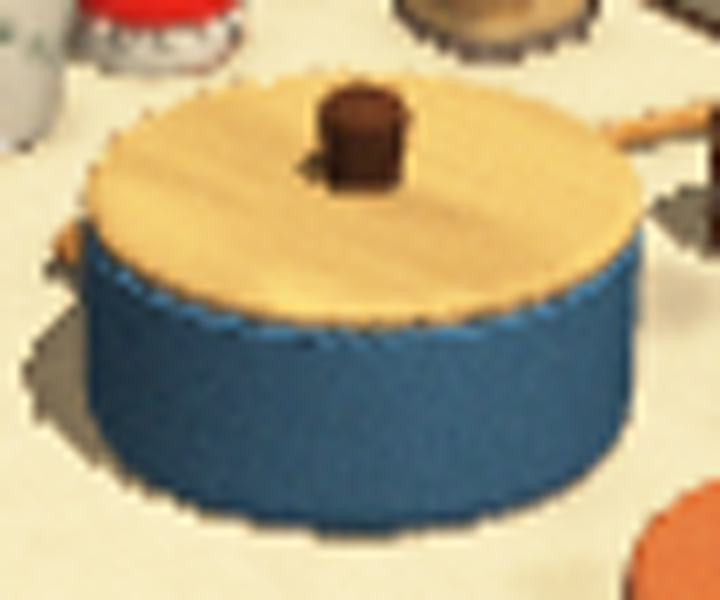

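The crock lid lies flat on the rim all round (rim line about y 250–330 in the crop). I'm handing in.

```bash
python3 -c "
from plant import r
print(r.finish_job())"
```

```text
the job is handed in; nothing more can be done
None
```

I handed the job in at about 41 s: the garlic is in the keeper, the lemon and mandarin are in the crock, and both lids look level and seated in the last pictures, but the hand-in returned no verdict.

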